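Check the ring stands and load the lens antennas

TASK

Before loading, check that the clamp screw of each ring stand holds, the stand with the largest ring first and the smallest last: lean on its T-handle clockwise with about 0.6 N m, hold that for three seconds, and let go - always under 0.9 N m, and never forcing it the other way. Then set each white dome lens that is on the bench round side down in the ring of its size (large, medium, small), centred, fully down and level, and once they all sit there press the start key fully down and let it up. Do not shove the brass adapter or the steel block that stand among them out of their places.

Things in the scene. Friction and masses are not known exactly. Their poses are not given: they have to be found in the camera images.
- dome_large: large dome lens, loose, may be absent: white half ball 104 mm wide, weighted at the bottom, round side down, standing on a 24 mm flat at its bottom; origin at the centre of that flat, z up. Flat face 50.6 mm above the origin; on it a square steel connector body 26 x 26 x 32 mm tall (sides along x, y), then an 18 mm brass thread 12 mm tall: grip the square body from above
- dome_large_mid (a point): centre of the flat face of the large dome, which is the centre of its ball (foot of the square connector body)
- dome_medium: medium dome lens, loose, may be absent: white half ball 92 mm wide, weighted at the bottom, round side down, standing on a 24 mm flat at its bottom; origin at the centre of that flat, z up. Flat face 44.4 mm above the origin; on it a square steel connector body 26 x 26 x 32 mm tall (sides along x, y), then an 18 mm brass thread 12 mm tall: grip the square body from above
- dome_medium_mid (a point): centre of the flat face of the medium dome, which is the centre of its ball (foot of the square connector body)
- dome_small: small dome lens, loose, may be absent: white half ball 80 mm wide, weighted at the bottom, round side down, standing on a 24 mm flat at its bottom; origin at the centre of that flat, z up. Flat face 38.2 mm above the origin; on it a square steel connector body 26 x 26 x 32 mm tall (sides along x, y), then an 18 mm brass thread 12 mm tall: grip the square body from above
- dome_small_mid (a point): centre of the flat face of the small dome, which is the centre of its ball (foot of the square connector body)
- ring_large (a point): centre of the large aluminium ring at its top face, 55 mm above the bench; hole 76 mm, outside 96 mm, 12 mm thick. Its dome, seated, has the flat face 35 mm above here. Fixed stand: steel base plate 220 x 100 x 12 mm along this point's x; the clamp block with a black T-handled screw stands 116 mm from the ring centre towards -x
- screw_large_grip (a point): centre of the T-handle of the clamp screw beside the large ring: a bar 90 mm long (along this point's y), 14 mm thick (along x), 24 mm tall, its centre 89 mm and its top 101 mm above the bench; turns about its vertical axis
- screw_large (a joint): elastic twist of the clamp screw beside the large ring in rad, clockwise from above positive, 0 when left alone. The screw is already tight: it does not turn, its stem only twists 0.2 rad per N m (5 N m/rad) and springs back, so 0.5 N m reads 0.10
- ring_medium (a point): centre of the medium aluminium ring at its top face, 55 mm above the bench; hole 65 mm, outside 85 mm, 12 mm thick. Its dome, seated, has the flat face 33 mm above here. Fixed stand: steel base plate 220 x 100 x 12 mm along this point's x; the clamp block with a black T-handled screw stands 116 mm from the ring centre towards -x
- screw_medium_grip (a point): centre of the T-handle of the clamp screw beside the medium ring: a bar 90 mm long (along this point's y), 14 mm thick (along x), 24 mm tall, its centre 89 mm and its top 101 mm above the bench; turns about its vertical axis
- screw_medium (a joint): elastic twist of the clamp screw beside the medium ring in rad, clockwise from above positive, 0 when left alone. The screw is already tight: it does not turn, its stem only twists 0.2 rad per N m (5 N m/rad) and springs back, so 0.5 N m reads 0.10
- ring_small (a point): centre of the small aluminium ring at its top face, 55 mm above the bench; hole 54 mm, outside 74 mm, 12 mm thick. Its dome, seated, has the flat face 30 mm above here. Fixed stand: steel base plate 220 x 100 x 12 mm along this point's x; the clamp block with a black T-handled screw stands 116 mm from the ring centre towards -x
- screw_small_grip (a point): centre of the T-handle of the clamp screw beside the small ring: a bar 90 mm long (along this point's y), 14 mm thick (along x), 24 mm tall, its centre 89 mm and its top 101 mm above the bench; turns about its vertical axis
- screw_small (a joint): elastic twist of the clamp screw beside the small ring in rad, clockwise from above positive, 0 when left alone. The screw is already tight: it does not turn, its stem only twists 0.2 rad per N m (5 N m/rad) and springs back, so 0.5 N m reads 0.10
- key_top (a point): top centre of the round 32 mm grey start key on the 80 x 80 x 50 mm grey box, 68 mm above the bench; pressed straight down, 6 mm travel, 5 N at the bottom, springs back. The plain aluminium box of like size is not it
- key (a joint): travel of the start key in m, 0 up, 0.006 fully down
- adapter: bystander: brass adapter, 26 mm wide and 45 mm tall; origin under its centre
- calblock: bystander: steel block 50 x 30 x 30 mm; origin under its centre
Not all that is in view belongs to the job. Leave any purple or red look-alike of the dome_medium alone.

How it is judged:
By the outcome, as a careful person would: the job done as asked, in the order asked, and still so for the second after the job is handed in, with the robot touching nothing.
Of dome_large, dome_medium, dome_small only 2 to 3 are there at a start; the rules pass over those that are not, and their reading is None.
At some moment in a run one of dome_large, dome_medium, dome_small may be knocked a few centimetres aside while the robot is not near it.
Once in a run the grip may slacken for a moment while it holds something.
It also fails if it takes over 210 s, if anything falls off the work surface, if the arm or the gripper's body presses on something with over 40 N, if the wrist force passes 120 N, or if a joint passes its speed limit or range.

ROBOT

A 6-joint arm with a two-finger parallel gripper is mounted at the origin on the work surface. World frame = base frame: x ahead of the robot, y to its left, z up, the work surface at z = 0. Lengths are in mm, angles in rad, forces in N, time in s.
With the tool pointing down it reaches from about 350 to 975 mm from the base axis. Payload 7.1 kg.
Tool frame: the origin (TCP) lies at the very end of the fingers, on their centre line; the grasp point (between the pads) lies 19 mm behind it; z points along the fingers, y is the line along which they close (so a half turn about z gives the same grasp; the last joint's range is limited). The gripper opens to 88 mm and grips with 3 to 60 N. Pads are 20 mm wide; open, the fingers measure 115 mm over their backs; the gripper's body (75 mm by 178 mm) begins 61 mm behind the grasp point.
Start: joints at [1.321, 0.423, 1.63, -0, 1.089, -0.019], TCP at [142.941, 608.418, 222.675] pointing down, gripper open.
Joint ranges: [-3, 3], [-0.9, 2.11], [0.09, 2.58], [-1.31, 4.45], [0.11, 2.69], [-2.54, 2.54]. Speed limits (rad/s): [2.39, 2.39, 3.01, 3.14, 3.14, 3.14].

INTERFACE

Orientations are given as a rotation vector (axis times angle).
In Python, from workcell import sensors, imaging, close_job gives the robot as it stands. The module is installed in compiled form; this text tells all that it offers.
- The arm moves only by the tool servo_tool, never from a script. Its argument "steps" is a list of rows, each a list of 3 entries, a list of its own where there are three numbers: the shift along the world's x, y, z in m, then the turn, a rotation vector about the world's x, y, z in degrees, then the opening, from -1 (shut) to 1 (fully open). A call has exactly 8 rows; each row shifts and turns the commanded pose from where the row before left it; what a row does not reach is not made up. A row lasts 1/12 s, in which the tool goes at most 41.7 mm and 7.16 degrees, less where a joint would pass 70% of its speed; a pose out of reach is approached as far as the arm can. A call is refused whole if a number of a shift passes 0.0417 or a number of a turn 7.16, either way. A call with a gripper value outside its range is refused whole. The fingers move at their own pace and stop on an object; the grip force is fixed at half the most. Time passes only in rows, so rows that do not move let the fingers close, or fill a call up. It gives the time, the measured TCP pose, the force, the opening and the grip force at its end, in the units of the state.
- sensors.get_obs(): the state, without advancing time (a new reading comes with each control period).
- imaging.get_image(name): name is "scene" or "top" or "wrist"; returns a dict with "color" (480x640x3 uint8, blue, green, red), "range_z" (480x640 float32, mm along the optical axis (not along the pixel's ray), 0 where there is no reading), "vertical_fov" (degrees; the focal length in pixels is half the picture's height over the tangent of half this angle, whatever the lens; pixels are square), "cx", "cy" (the principal point, pixels), "rvec" (rotation vector, rad) and "tvec" (3), from world to camera coordinates, as OpenCV has them; the wrist camera has in their place "tool_from_camera" (4x4, takes a point from camera to tool coordinates, whose origin is the TCP and whose axes are the flange's). Camera axes: x right, y down, z forward; pixel columns grow to the right and rows downward; lengths in mm; the calibration is good to about 2 mm. A picture is of the moment at which its call begins: read the wrist's pose just before it.
- close_job(): hands the job in; it is judged then, once.
The state is a dict: "t": time; "qpos": joint angles; "qvel": joint speeds; "joint_torque": joint torques, N m; "ee_pos": TCP position; "orientation": TCP orientation; "ft_force": force on the tool from outside, world axes, zero at the start; "moment": the same for the moment, N m; "width": finger opening in mm; "grasp_force": force on a finger pad.
Only numpy, scipy, OpenCV 4.12 (cv2) and the standard library are available. Lean on these libraries where they do the work, as an engineer would, in place of code of your own. Each camera call takes 0.05 s, during which the arm holds its last target. There are 200 camera calls.

## Working session

There is one attempt and no reset: what is moved stays moved. The work goes in short steps, Python scripts to look and compute and a tool call to move; the robot and the scene stay as the last step left them, time stands still between calls to the robot, and variables do not carry over. Pictures are saved under pics/ and viewed, at most 14 in all, crops included, and the job is handed in when it is done.

Besides the shell and the picture viewer there is one more tool, called after ">>>" as name([rows], argument=value, ...), one row to a line, values as JSON. servo_tool: Moves the arm, as the interface text tells. Its arguments: {"type":"object","properties":{"steps":{"type":"array"}},"required":["steps"]}

```bash
mkdir -p pics
python3 - <<'E'
from workcell import sensors, imaging
import cv2,numpy as np
print(sensors.get_obs())
for n in("scene","top"):
    d=imaging.get_image(n); cv2.imwrite(f"pics/{n}0.png",d["color"]); np.savez(f"{n}0.npz",**d)
    print(n,{k:v for k,v in d.items() if k not in("color","range_z")})
E
```

```text
{'t': 0.0, 'qpos': array([ 1.32101251e+00,  4.23834336e-01,  1.63068470e+00, -3.37626467e-05,
        1.08863271e+00, -1.89850291e-02]), 'qvel': array([-0.00071916, -0.00213303, -0.00111813,  0.00097156,  0.00146509,
        0.00040091]), 'joint_torque': array([ 2.40097379e-04, -5.44611096e+01, -2.73676246e+01,  6.44880719e-02,
        2.23900226e-02, -1.03353518e-04]), 'ee_pos': array([142.80690741, 607.88474425, 221.9078595 ]), 'orientation': array([-3.61688555e-01, -3.12052137e+00,  2.43308409e-03]), 'ft_force': array([ 0.64006987, -0.60486258, -0.05908879]), 'moment': array([-0.0035395 , -0.01138449, -0.00234351]), 'grasp_force': 0.0, 'width': 87.4703894934797}
scene {'vertical_fov': 53.841674412117655, 'cx': 330.21257853769225, 'cy': 237.48353086870975, 'rvec': array([ 0.99830188,  2.45250218, -1.00636361]), 'tvec': array([ 362.87533229, -196.57559464, 1257.51565735])}
top {'vertical_fov': 45.73695562875264, 'cx': 325.7649901498726, 'cy': 235.61183540071627, 'rvec': array([ 2.13945678, -2.13279031,  0.18532022]), 'tvec': array([-6.60680036e-01,  5.49337580e+02,  1.05683979e+03])}
```

View pics/top0.png

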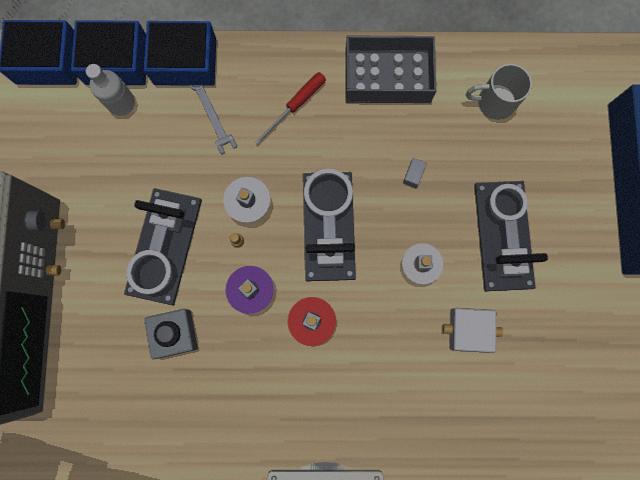

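View pics/scene0.png

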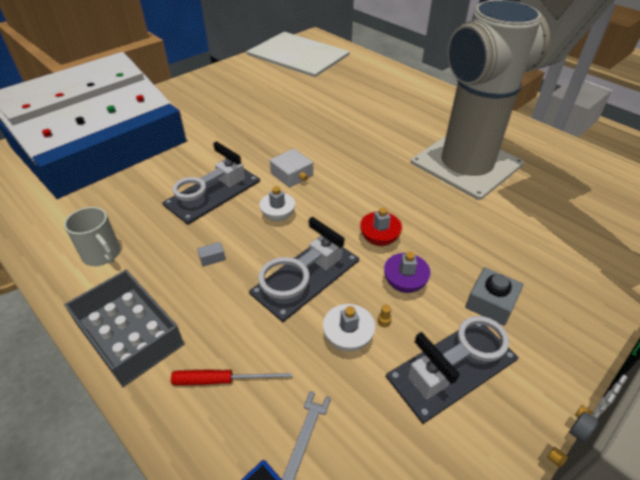

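Top view: white domes at (247,200) and (423,264), rings at (329,192), (151,271) and (508,202). T-handles sit at (330,247), (160,210) and (521,258). The start key is at (167,333) and the plain decoy box at (475,330). Next I'll measure from the depth images.

```bash
cat > h.py <<'E'
import numpy as np, cv2
from scipy.spatial.transform import Rotation as R
def cloud(d, T=None):
    z=d["range_z"].astype(float); H,W=z.shape
    f=H/2/np.tan(np.radians(float(d["vertical_fov"]))/2)
    u,v=np.meshgrid(np.arange(W),np.arange(H))
    P=np.dstack([(u-d["cx"])/f*z,(v-d["cy"])/f*z,z])
    if T is not None: P=P@T[:3,:3].T+T[:3,3]
    else:
        P=(P-np.array(d["tvec"]))@R.from_rotvec(d["rvec"]).as_matrix()
    P[z<=0]=np.nan
    return P
def circ(x,y):
    A=np.c_[2*x,2*y,np.ones(len(x))]; s=np.linalg.lstsq(A,x*x+y*y,rcond=None)[0]
    return s[0],s[1],np.sqrt(s[2]+s[0]**2+s[1]**2)
def blobs(m,amin=15):
    n,l,s,c=cv2.connectedComponentsWithStats(m.astype(np.uint8))
    return [(l==i) for i in range(1,n) if s[i,4]>=amin]
E
cat > m.py <<'E'
from h import *
import sys
def measure(d,P):
    c=d["color"].astype(int); mx=c.max(2); mn=c.min(2); sat=mx-mn
    Z=P[...,2]; X=P[...,0]; Y=P[...,1]
    inb=(X>250)&(X<900)&(abs(Y)<520)
    def rect(m,name,amin):
        for b in blobs(m&inb,amin):
            q=P[b][:,:2]; r=cv2.minAreaRect(q.astype(np.float32))
            print(name,"med",np.round(np.median(P[b],0),1),"rect c",np.round(r[0],1),"size",np.round(r[1],1),"ang",round(r[2],1),"n",b.sum())
    print("bench z",np.nanmedian(Z[inb]))
    rect((Z>93)&(Z<109)&(mx<70),"bar",30)
    rect((Z>60)&(Z<74)&(mx<110),"key?",30)
    rect((Z>43)&(Z<57),"lev50",60)
    for b in blobs((Z>30)&(Z<52)&(mn>110)&(sat<40)&inb,200): 
        cs,_=cv2.findContours(b.astype(np.uint8),cv2.RETR_EXTERNAL,cv2.CHAIN_APPROX_NONE)
        k=cv2.convexHull(max(cs,key=cv2.contourArea))[:,0]; q=P[k[:,1],k[:,0]]; q=q[np.isfinite(q[:,0])]
        print("white",np.round(np.median(P[b],0),1),"fit",np.round(circ(q[:,0],q[:,1]),1),b.sum())
    rect((Z>64)&(Z<94)&(mx>90),"conn",20)
    rect((Z>20)&(Z<49)&(sat>0)&(mx>60),"lev35",40)
if __name__=="__main__":
    for n in sys.argv[1:]:
        d=dict(np.load(n+".npz")); print(n); measure(d,cloud(d))
E
python3 m.py top0 scene0
```

```text
top0
bench z 2.829166803256692
bar med [589.6 311.6 102.3] rect c [590.9 312.3] size [89.5 15. ] ang 77.8 n 374
bar med [518.1  -6.5 102.4] rect c [518.7  -6.6] size [14.8 88.4] ang 1.5 n 394
bar med [ 499.5 -357.3  102.3] rect c [ 500.2 -358.5] size [14.4 90.6] ang 3.1 n 379
key? med [877.8 400.6  68.5] rect c [878.8 407.2] size [20.7 62.2] ang 19.3 n 134
key? med [876.8 303.5  67.7] rect c [886.1 299.9] size [ 25.7 128.9] ang 0.3 n 266
key? med [885.1 429.4  72.7] rect c [887.7 427.9] size [11.3 49.7] ang 1.5 n 58
key? med [844.4 -44.5  61.9] rect c [853.2 -62.2] size [91.7 45. ] ang 52.3 n 135
key? med [ 844.6 -204.5   61.9] rect c [ 852.3 -191.7] size [47.6 98.1] ang 36.3 n 143
key? med [876.5 495.   67. ] rect c [877.  496.1] size [27.5  5.8] ang 87.5 n 49
key? med [ 871.6 -379.9   66.6] rect c [ 863.1 -372. ] size [69.6 30.1] ang 50.6 n 147
key? med [815.2 412.4  66.6] rect c [823.8 416.9] size [23.5 57.7] ang 45.4 n 111
key? med [ 810.3 -336.4   67.2] rect c [ 817.8 -342.1] size [69.3 22.2] ang 60.5 n 122
key? med [611.8 149.4  66. ] rect c [613.3 152.6] size [15.8 33.3] ang 2
[... 9097 characters left out ...]
5] size [17.5 17.7] ang 33.6 n 70
lev35 med [ 864.9 -147.8   24.1] rect c [ 865.1 -148.5] size [18.1 16.8] ang 80.2 n 73
lev35 med [631.2 166.   45.1] rect c [620.6 155.9] size [91.8 91. ] ang 80.9 n 1535
lev35 med [549.2 180.8  38. ] rect c [546.7 178.2] size [21.2 19.6] ang 87.5 n 158
lev35 med [865.6 -97.7  24.2] rect c [864.8 -99.3] size [18.3 17.9] ang 48.8 n 85
lev35 med [446.1 332.   47.3] rect c [450.5 336. ] size [15.6 54.7] ang 1.8 n 47
lev35 med [896.4 -99.   24.3] rect c [ 895.6 -100.1] size [18.1  8.6] ang 89.8 n 42
lev35 med [859.3  44.   24.5] rect c [857.1  43.8] size [23.6 99.3] ang 48.3 n 677
lev35 med [612.6 322.4  34.4] rect c [605.5 321.1] size [33.7 67.2] ang 30.8 n 332
```

>>> servo_tool([
  [[0.0138, -0.0243, -0.003], [0, 0, -3.7], -1],
  [[0.0138, -0.0243, -0.003], [0, 0, -3.7], -1],
  [[0.0138, -0.0243, -0.003], [0, 0, -3.7], -1],
  [[0.0138, -0.0243, -0.003], [0, 0, -3.7], -1],
  [[0.0138, -0.0243, -0.003], [0, 0, -3.7], -1],
  [[0.0138, -0.0243, -0.003], [0, 0, -3.7], -1],
  [[0.0138, -0.0243, -0.003], [0, 0, -3.7], -1],
  [[0.0138, -0.0243, -0.003], [0, 0, -3.7], -1],
])

```text
t: 0.77
ee_pos: [253.6, 412.6, 198.3]
orientation: [-1.151, -2.923, 0.001]
ft_force: [0.4, -0.1, -0.2]
width: 37.9
grasp_force: 0.0
```

>>> servo_tool([
  [[0.0138, -0.0243, -0.003], [0, 0, -3.7], -1],
  [[0.0138, -0.0243, -0.003], [0, 0, -3.7], -1],
  [[0.0138, -0.0243, -0.003], [0, 0, -3.7], -1],
  [[0.0138, -0.0243, -0.003], [0, 0, -3.7], -1],
  [[0.0138, -0.0243, -0.003], [0, 0, -3.7], -1],
  [[0.0138, -0.0243, -0.003], [0, 0, -3.7], -1],
  [[0.0138, -0.0243, -0.003], [0, 0, -3.7], -1],
  [[0.0138, -0.0243, -0.003], [0, 0, -3.7], -1],
])

```text
t: 1.43
ee_pos: [364.0, 218.3, 174.4]
orientation: [-1.86, -2.532, 0.0]
ft_force: [-0.2, -0.1, -0.4]
width: 0.5
grasp_force: 0.0
```

>>> servo_tool([
  [[0.0138, -0.0243, -0.003], [0, 0, -3.7], -1],
  [[0.0138, -0.0243, -0.003], [0, 0, -3.7], -1],
  [[0.0138, -0.0243, -0.003], [0, 0, -3.7], -1],
  [[0.0138, -0.0243, -0.003], [0, 0, -3.7], -1],
  [[0.0138, -0.0243, -0.003], [0, 0, -3.7], -1],
  [[0.0138, -0.0243, -0.003], [0, 0, -3.7], -1],
  [[0.0138, -0.0243, -0.003], [0, 0, -3.7], -1],
  [[0.0138, -0.0243, -0.003], [0, 0, -3.7], -1],
])

```text
t: 2.1
ee_pos: [474.4, 23.8, 150.3]
orientation: [-2.445, -1.972, 0.001]
ft_force: [-0.1, 0.1, 0.6]
width: 0.6
grasp_force: 0.0
```

>>> servo_tool([
  [[0, 0.001, -0.017], [0, 0, 0], -1],
  [[0, 0, -0.017], [0, 0, 0], -1],
  [[0, 0, -0.017], [0, 0, 0], -1],
  [[0, 0, -0.016], [0, 0, 0], -1],
  [[0.004, 0, 0], [0, 0, 0], -1],
  [[0.004, 0, 0], [0, 0, 0], -1],
  [[0.004, 0, 0], [0, 0, 0], -1],
  [[0.003, 0, 0], [0, 0, 0], -1],
])

```text
t: 2.77
ee_pos: [490.7, 26.3, 84.7]
orientation: [2.441, 1.976, 0.003]
ft_force: [-0.2, -0.4, 0.8]
width: 0.4
grasp_force: 0.0
```

>>> servo_tool([
  [[0.001, 0, 0], [0, 0, 0], -1],
  [[0.001, 0, 0], [0, 0, 0], -1],
  [[0.001, 0, 0], [0, 0, 0], -1],
  [[0.001, 0, 0], [0, 0, 0], -1],
  [[0, 0, 0], [0, 0, 0], -1],
  [[0, 0, 0], [0, 0, 0], -1],
  [[0, 0, 0], [0, 0, 0], -1],
  [[0, 0, 0], [0, 0, 0], -1],
])

```text
t: 3.43
ee_pos: [493.0, 26.2, 83.7]
orientation: [-2.442, -1.976, 0.0]
ft_force: [0.5, 0.0, 0.2]
width: 0.2
grasp_force: 0.0
```

>>> servo_tool([
  [[0.001, 0, 0], [0, 0, 0], -1],
  [[0.001, 0, 0], [0, 0, 0], -1],
  [[0.001, 0, 0], [0, 0, 0], -1],
  [[0.001, 0, 0], [0, 0, 0], -1],
  [[0, 0, 0], [0, 0, 0], -1],
  [[0, 0, 0], [0, 0, 0], -1],
  [[0, 0, 0], [0, 0, 0], -1],
  [[0, 0, 0], [0, 0, 0], -1],
])

```text
t: 4.1
ee_pos: [497.1, 26.2, 83.6]
orientation: [-2.442, -1.977, 0.0]
ft_force: [0.1, 0.1, 0.2]
width: 0.4
grasp_force: 0.0
```

>>> servo_tool([
  [[0.001, 0, 0], [0, 0, 0], -1],
  [[0.001, 0, 0], [0, 0, 0], -1],
  [[0, 0, 0], [0, 0, 0], -1],
  [[0, 0, 0], [0, 0, 0], -1],
  [[0, 0, 0], [0, 0, 0], -1],
  [[0, 0, 0], [0, 0, 0], -1],
  [[0, 0, 0], [0, 0, 0], -1],
  [[0, 0, 0], [0, 0, 0], -1],
])

```text
t: 4.77
ee_pos: [498.9, 26.2, 83.6]
orientation: [-2.442, -1.976, 0.0]
ft_force: [-2.7, 0.7, 0.8]
width: 0.3
grasp_force: 1.0
```

>>> servo_tool([
  [[0.001, 0, 0], [0, 0, 0], -1],
  [[0.001, 0, 0], [0, 0, 0], -1],
  [[0.001, 0, 0], [0, 0, 0], -1],
  [[0, 0, 0], [0, 0, 0], -1],
  [[0, 0, 0], [0, 0, 0], -1],
  [[0, 0, 0], [0, 0, 0], -1],
  [[0, 0, 0], [0, 0, 0], -1],
  [[0, 0, 0], [0, 0, 0], -1],
])

```text
t: 5.43
ee_pos: [500.7, 26.5, 83.5]
orientation: [-2.44, -1.975, 0.003]
ft_force: [-6.4, 3.0, 4.3]
width: 0.7
grasp_force: 3.3
```

>>> servo_tool([
  [[0.001, 0, 0], [0, 0, 0], -1],
  [[0.001, 0, 0], [0, 0, 0], -1],
  [[0, 0, 0], [0, 0, 0], -1],
  [[0, 0, 0], [0, 0, 0], -1],
  [[0, 0, 0], [0, 0, 0], -1],
  [[0, 0, 0], [0, 0, 0], -1],
  [[0, 0, 0], [0, 0, 0], -1],
  [[0, 0, 0], [0, 0, 0], -1],
])

```text
t: 6.1
ee_pos: [501.7, 26.6, 83.4]
orientation: [-2.439, -1.974, 0.006]
ft_force: [-8.5, 4.5, 7.7]
width: 0.2
grasp_force: 4.8
```

```bash
cat > bar.py <<'E'
from h import *
from workcell import sensors, imaging
import sys
o=sensors.get_obs(); print({k:np.round(o[k],2) for k in("t","ee_pos","ft_force","moment")})
cx,cy=map(float,sys.argv[1:3]); mask=None
for n in("scene","top"):
    d=imaging.get_image(n); P=cloud(d); P0=cloud(dict(np.load(n+"0.npz")))
    for tag,Q,c in(("before",P0,np.load(n+"0.npz")["color"]),("now",P,d["color"])):
        m=(abs(Q[...,2]-101.5)<7)&(c.max(2)<75)&(np.hypot(Q[...,0]-cx,Q[...,1]-cy)<52)
        b=max(blobs(m),key=lambda b:b.sum()); q=Q[b][:,:2]; q=q-q.mean(0)
        # fit x=a*t+b line of the blob by principal axis
        w,v=np.linalg.eigh(q.T@q); a=np.degrees(np.arctan2(v[1,1],v[0,1]))%180
        r=cv2.minAreaRect(Q[b][:,:2].astype(np.float32))
        print(n,tag,"pca deg",round(a,2),"n",b.sum(),"rect",np.round(r[1],1),round(r[2],1))
E
python3 bar.py 519.7 -6
```

```text
{'t': np.float64(6.1), 'ee_pos': array([501.72,  26.58,  83.42]), 'ft_force': array([-8.55,  4.47,  7.74]), 'moment': array([0.61, 1.57, 0.07])}
scene before pca deg 92.2 n 237 rect [12.  87.3] 1.9
scene now pca deg 101.15 n 217 rect [25.3 59. ] 16.0
top before pca deg 91.7 n 391 rect [14.8 88.4] 1.5Traceback (most recent call last):
  File "bar.py", line 10, in <module>
    b=max(blobs(m),key=lambda b:b.sum()); q=Q[b][:,:2]; q=q-q.mean(0)
ValueError: max() iterable argument is empty
```

Run:
```python
from workcell import imaging
import cv2,numpy as np
d=imaging.get_image("scene"); a=d["color"][190:310,240:400]
w=imaging.get_image("wrist"); b=w["color"]
np.savez("w1.npz",**w)
cv2.imwrite("pics/c1.png",np.hstack([cv2.resize(a,(480,360),interpolation=cv2.INTER_CUBIC),cv2.resize(b,(320,240)).repeat(1,0) if 0 else cv2.copyMakeBorder(cv2.resize(b,(320,240)),0,120,0,0,cv2.BORDER_CONSTANT)]))
```

```text
(no output)
```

View pics/c1.png

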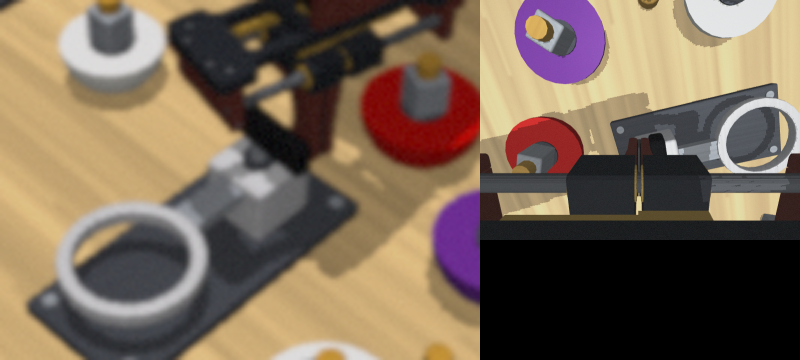

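The scene crop shows the closed fingertips behind the black bar at crop (275,140), with nothing under the fingertips. I'll measure the bar's twist from its front face as seen by the scene camera.

```bash
cat > bar.py <<'E'
from h import *
from workcell import sensors, imaging
import sys
cx,cy,a0=map(float,sys.argv[1:4]); a=np.radians(a0); ex=np.array([np.cos(a),np.sin(a)]); ey=np.array([-ex[1],ex[0]])
def face(d):
    P=cloud(d); L=(P[...,:2]-[cx,cy])
    lx=L@ex; ly=L@ey; Z=P[...,2]
    m=(Z>82)&(Z<97)&(d["color"].max(2)<75)&(abs(lx)<22)&(abs(ly)<41)
    x,y=lx[m],ly[m]; k=np.ones(len(x),bool)
    for _ in range(6):
        c=np.polyfit(y[k],x[k],1); r=x-np.polyval(c,y); k=abs(r)<max(1.2,2*np.std(r[k]))
    return -np.degrees(np.arctan(c[0])),k.sum(),np.std(r[k]),y[k].min(),y[k].max(),np.polyval(c,0)
o=sensors.get_obs(); print({k:np.round(o[k],2) for k in("t","ee_pos","ft_force","moment")})
b=face(dict(np.load("scene0.npz"))); n=[face(imaging.get_image("scene")) for _ in range(2)]
print("before",np.round(b,2)); [print("now",np.round(i,2)) for i in n]
print("rotation deg (ccw +):",round(np.mean([i[0] for i in n])-b[0],2))
E
python3 bar.py 519.7 -6 1.7
```

```text
{'t': np.float64(6.3), 'ee_pos': array([501.74,  26.61,  83.44]), 'ft_force': array([-9.3 ,  3.11,  7.31]), 'moment': array([0.65, 1.63, 0.07])}
before [-2.000e-02  1.430e+02  7.000e-01 -4.031e+01  4.054e+01  4.800e+00]
now [-3.99 86.    0.56 -9.49 40.81  4.84]
now [-4.4  84.    0.58 -8.01 40.29  4.81]
rotation deg (ccw +): -4.17
```

>>> servo_tool([
  [[0.001, 0, 0], [0, 0, 0], -1],
  [[0.001, 0, 0], [0, 0, 0], -1],
  [[0.001, 0, 0], [0, 0, 0], -1],
  [[0.001, 0, 0], [0, 0, 0], -1],
  [[0, 0, 0], [0, 0, 0], -1],
  [[0, 0, 0], [0, 0, 0], -1],
  [[0, 0, 0], [0, 0, 0], -1],
  [[0, 0, 0], [0, 0, 0], -1],
])

```text
t: 7.07
ee_pos: [503.9, 26.8, 83.4]
orientation: [-2.437, -1.973, 0.01]
ft_force: [-16.0, 5.3, 14.0]
width: 0.4
grasp_force: 7.8
```

```bash
python3 bar.py 519.7 -6 1.7
```

```text
{'t': np.float64(7.07), 'ee_pos': array([503.88,  26.84,  83.36]), 'ft_force': array([-15.97,   5.27,  14.  ]), 'moment': array([0.93, 2.5 , 0.14])}
before [-2.000e-02  1.430e+02  7.000e-01 -4.031e+01  4.054e+01  4.800e+00]
now [ -6.82  82.     0.55 -10.09  39.94   4.96]
now [-5.99 83.    0.57 -9.82 40.97  5.08]
rotation deg (ccw +): -6.38
```

>>> servo_tool([
  [[0, 0, 0], [0, 0, 0], -1],
  [[0, 0, 0], [0, 0, 0], -1],
  [[0, 0, 0], [0, 0, 0], -1],
  [[0, 0, 0], [0, 0, 0], -1],
  [[0, 0, 0], [0, 0, 0], -1],
  [[0, 0, 0], [0, 0, 0], -1],
  [[0, 0, 0], [0, 0, 0], -1],
  [[0, 0, 0], [0, 0, 0], -1],
])

```text
t: 7.83
ee_pos: [503.9, 26.8, 83.4]
orientation: [-2.437, -1.973, 0.01]
ft_force: [-15.0, 5.4, 13.7]
width: 0.6
grasp_force: 7.8
```

>>> servo_tool([
  [[0, 0, 0], [0, 0, 0], -1],
  [[0, 0, 0], [0, 0, 0], -1],
  [[0, 0, 0], [0, 0, 0], -1],
  [[0, 0, 0], [0, 0, 0], -1],
  [[0, 0, 0], [0, 0, 0], -1],
  [[0, 0, 0], [0, 0, 0], -1],
  [[0, 0, 0], [0, 0, 0], -1],
  [[0, 0, 0], [0, 0, 0], -1],
])

```text
t: 8.5
ee_pos: [503.9, 26.8, 83.4]
orientation: [-2.437, -1.973, 0.01]
ft_force: [-14.3, 6.1, 13.4]
width: 0.1
grasp_force: 7.8
```

>>> servo_tool([
  [[0, 0, 0], [0, 0, 0], -1],
  [[0, 0, 0], [0, 0, 0], -1],
  [[0, 0, 0], [0, 0, 0], -1],
  [[0, 0, 0], [0, 0, 0], -1],
  [[0, 0, 0], [0, 0, 0], -1],
  [[0, 0, 0], [0, 0, 0], -1],
  [[0, 0, 0], [0, 0, 0], -1],
  [[0, 0, 0], [0, 0, 0], -1],
])

```text
t: 9.17
ee_pos: [503.9, 26.8, 83.4]
orientation: [-2.437, -1.973, 0.01]
ft_force: [-14.4, 5.8, 13.7]
width: 0.4
grasp_force: 7.8
```

>>> servo_tool([
  [[0, 0, 0], [0, 0, 0], -1],
  [[0, 0, 0], [0, 0, 0], -1],
  [[0, 0, 0], [0, 0, 0], -1],
  [[0, 0, 0], [0, 0, 0], -1],
  [[0, 0, 0], [0, 0, 0], -1],
  [[0, 0, 0], [0, 0, 0], -1],
  [[0, 0, 0], [0, 0, 0], -1],
  [[0, 0, 0], [0, 0, 0], -1],
])

```text
t: 9.83
ee_pos: [503.9, 26.8, 83.4]
orientation: [-2.437, -1.973, 0.01]
ft_force: [-15.9, 5.7, 13.4]
width: 0.2
grasp_force: 7.8
```

>>> servo_tool([
  [[0, 0, 0], [0, 0, 0], -1],
  [[0, 0, 0], [0, 0, 0], -1],
  [[0, 0, 0], [0, 0, 0], -1],
  [[0, 0, 0], [0, 0, 0], -1],
  [[0, 0, 0], [0, 0, 0], -1],
  [[0, 0, 0], [0, 0, 0], -1],
  [[0, 0, 0], [0, 0, 0], -1],
  [[0, 0, 0], [0, 0, 0], -1],
])

```text
t: 10.5
ee_pos: [503.9, 26.8, 83.4]
orientation: [-2.437, -1.973, 0.01]
ft_force: [-15.1, 6.1, 13.2]
width: 0.4
grasp_force: 7.8
```

>>> servo_tool([
  [[-0.003, 0, 0], [0, 0, 0], -1],
  [[-0.003, 0, 0], [0, 0, 0], -1],
  [[-0.004, 0, 0], [0, 0, 0], -1],
  [[-0.005, 0, 0], [0, 0, 0], -1],
  [[-0.007, 0, 0], [0, 0, 0], -1],
  [[0, 0, 0], [0, 0, 0], -1],
  [[0, 0, 0.02], [0, 0, 0], -1],
  [[0, 0, 0.03], [0, 0, 0], -1],
])

```text
t: 11.17
ee_pos: [484.4, 26.1, 132.2]
orientation: [-2.44, -1.975, 0.006]
ft_force: [-0.2, -0.1, -0.2]
width: 0.4
grasp_force: 0.0
```

>>> servo_tool([
  [[0.0081, 0.0326, 0], [0, 0, -1.4], -1],
  [[0.0081, 0.0326, 0], [0, 0, -1.4], -1],
  [[0.0081, 0.0326, 0], [0, 0, -1.4], -1],
  [[0.0081, 0.0326, 0], [0, 0, -1.4], -1],
  [[0.0081, 0.0326, 0], [0, 0, -1.4], -1],
  [[0.0081, 0.0326, 0], [0, 0, -1.4], -1],
  [[0.0081, 0.0326, 0], [0, 0, -1.4], -1],
  [[0.0081, 0.0326, 0], [0, 0, -1.4], -1],
])

```text
t: 11.83
ee_pos: [551.4, 288.8, 133.7]
orientation: [2.624, 1.727, 0.001]
ft_force: [1.2, -0.6, -0.4]
width: 0.8
grasp_force: 0.0
```

>>> servo_tool([
  [[0.0081, 0.0326, 0], [0, 0, -1.4], -1],
  [[0.0081, 0.0326, 0], [0, 0, -1.4], -1],
  [[0, 0, -0.012], [0, 0, 0], -1],
  [[0, 0, -0.012], [0, 0, 0], -1],
  [[0, 0, -0.012], [0, 0, 0], -1],
  [[0, 0, -0.012], [0, 0, 0], -1],
  [[0, 0, 0], [0, 0, 0], -1],
  [[0, 0, 0], [0, 0, 0], -1],
])

```text
t: 12.5
ee_pos: [566.4, 350.6, 84.3]
orientation: [-2.666, -1.663, 0.005]
ft_force: [0.7, 0.7, -0.7]
width: 0.5
grasp_force: 0.0
```

>>> servo_tool([
  [[0.0022, 0.0007, 0], [0, 0, 0], -1],
  [[0.002, -0.0004, 0], [0, 0, 0], -1],
  [[0.002, -0.0004, 0], [0, 0, 0], -1],
  [[0.002, -0.0004, 0], [0, 0, 0], -1],
  [[0.002, -0.0004, 0], [0, 0, 0], -1],
  [[0, 0, 0], [0, 0, 0], -1],
  [[0, 0, 0], [0, 0, 0], -1],
  [[0, 0, 0], [0, 0, 0], -1],
])

```text
t: 13.17
ee_pos: [577.3, 351.3, 85.7]
orientation: [-2.665, -1.664, 0.0]
ft_force: [-0.1, 0.2, 0.3]
width: 0.3
grasp_force: 0.0
```

>>> servo_tool([
  [[0.001, -0.0002, 0], [0, 0, 0], -1],
  [[0.001, -0.0002, 0], [0, 0, 0], -1],
  [[0.001, -0.0002, 0], [0, 0, 0], -1],
  [[0, 0, 0], [0, 0, 0], -1],
  [[0, 0, 0], [0, 0, 0], -1],
  [[0, 0, 0], [0, 0, 0], -1],
  [[0, 0, 0], [0, 0, 0], -1],
  [[0, 0, 0], [0, 0, 0], -1],
])

```text
t: 13.83
ee_pos: [580.2, 350.8, 85.7]
orientation: [-2.664, -1.664, 0.0]
ft_force: [-1.1, 1.1, 0.1]
width: 0.3
grasp_force: 0.8
```

>>> servo_tool([
  [[0.001, -0.0002, 0], [0, 0, 0], -1],
  [[0.001, -0.0002, 0], [0, 0, 0], -1],
  [[0.001, -0.0002, 0], [0, 0, 0], -1],
  [[0.001, -0.0002, 0], [0, 0, 0], -1],
  [[0.001, -0.0002, 0], [0, 0, 0], -1],
  [[0.001, -0.0002, 0], [0, 0, 0], -1],
  [[0, 0, 0], [0, 0, 0], -1],
  [[0, 0, 0], [0, 0, 0], -1],
])

```text
t: 14.5
ee_pos: [584.2, 350.2, 85.5]
orientation: [-2.663, -1.663, 0.005]
ft_force: [-9.8, 6.3, 4.7]
width: 0.3
grasp_force: 5.6
```

```bash
python3 bar.py 590.9 312.9 -12.1
```

```text
{'t': np.float64(14.5), 'ee_pos': array([584.16, 350.24,  85.55]), 'ft_force': array([-9.84,  6.3 ,  4.71]), 'moment': array([0.78, 1.79, 0.1 ])}
before [ -0.3  228.     0.52 -40.57  40.97   5.85]
now [-6.27 68.    0.5  14.65 40.55  5.74]
now [-5.63 70.    0.48 15.4  40.96  6.03]
rotation deg (ccw +): -5.65
```

>>> servo_tool([
  [[0.001, -0.0002, 0], [0, 0, 0], -1],
  [[0.001, -0.0002, 0], [0, 0, 0], -1],
  [[0.0005, -0.0001, 0], [0, 0, 0], -1],
  [[0, 0, 0], [0, 0, 0], -1],
  [[0, 0, 0], [0, 0, 0], -1],
  [[0, 0, 0], [0, 0, 0], -1],
  [[0, 0, 0], [0, 0, 0], -1],
  [[0, 0, 0], [0, 0, 0], -1],
])

```text
t: 15.27
ee_pos: [585.6, 350.0, 85.6]
orientation: [-2.662, -1.663, 0.008]
ft_force: [-13.7, 5.8, 6.6]
width: 0.7
grasp_force: 7.5
```

```bash
python3 bar.py 590.9 312.9 -12.1
```

```text
{'t': np.float64(15.27), 'ee_pos': array([585.63, 350.04,  85.55]), 'ft_force': array([-13.71,   5.81,   6.55]), 'moment': array([1.  , 2.37, 0.15])}
before [ -0.3  228.     0.52 -40.57  40.97   5.85]
now [-7.32 65.    0.49 16.01 40.67  6.07]
now [-6.94 71.    0.46 15.74 40.98  6.23]
rotation deg (ccw +): -6.83
```

>>> servo_tool([
  [[0, 0, 0], [0, 0, 0], -1],
  [[0, 0, 0], [0, 0, 0], -1],
  [[0, 0, 0], [0, 0, 0], -1],
  [[0, 0, 0], [0, 0, 0], -1],
  [[0, 0, 0], [0, 0, 0], -1],
  [[0, 0, 0], [0, 0, 0], -1],
  [[0, 0, 0], [0, 0, 0], -1],
  [[0, 0, 0], [0, 0, 0], -1],
])

```text
t: 16.03
ee_pos: [585.6, 350.0, 85.5]
orientation: [-2.662, -1.663, 0.008]
ft_force: [-13.6, 6.3, 5.4]
width: 0.2
grasp_force: 7.5
```

>>> servo_tool([
  [[0, 0, 0], [0, 0, 0], -1],
  [[0, 0, 0], [0, 0, 0], -1],
  [[0, 0, 0], [0, 0, 0], -1],
  [[0, 0, 0], [0, 0, 0], -1],
  [[0, 0, 0], [0, 0, 0], -1],
  [[0, 0, 0], [0, 0, 0], -1],
  [[0, 0, 0], [0, 0, 0], -1],
  [[0, 0, 0], [0, 0, 0], -1],
])

```text
t: 16.7
ee_pos: [585.7, 350.0, 85.6]
orientation: [-2.662, -1.663, 0.007]
ft_force: [-13.3, 6.7, 6.6]
width: 0.4
grasp_force: 7.5
```

>>> servo_tool([
  [[0, 0, 0], [0, 0, 0], -1],
  [[0, 0, 0], [0, 0, 0], -1],
  [[0, 0, 0], [0, 0, 0], -1],
  [[0, 0, 0], [0, 0, 0], -1],
  [[0, 0, 0], [0, 0, 0], -1],
  [[0, 0, 0], [0, 0, 0], -1],
  [[0, 0, 0], [0, 0, 0], -1],
  [[0, 0, 0], [0, 0, 0], -1],
])

```text
t: 17.37
ee_pos: [585.6, 350.0, 85.5]
orientation: [-2.662, -1.663, 0.008]
ft_force: [-13.6, 6.4, 5.8]
width: 0.5
grasp_force: 7.5
```

>>> servo_tool([
  [[0, 0, 0], [0, 0, 0], -1],
  [[0, 0, 0], [0, 0, 0], -1],
  [[0, 0, 0], [0, 0, 0], -1],
  [[0, 0, 0], [0, 0, 0], -1],
  [[0, 0, 0], [0, 0, 0], -1],
  [[0, 0, 0], [0, 0, 0], -1],
  [[0, 0, 0], [0, 0, 0], -1],
  [[0, 0, 0], [0, 0, 0], -1],
])

```text
t: 18.03
ee_pos: [585.6, 350.0, 85.5]
orientation: [-2.662, -1.663, 0.008]
ft_force: [-13.7, 6.1, 7.1]
width: 0.3
grasp_force: 7.5
```

>>> servo_tool([
  [[0, 0, 0], [0, 0, 0], -1],
  [[0, 0, 0], [0, 0, 0], -1],
  [[0, 0, 0], [0, 0, 0], -1],
  [[0, 0, 0], [0, 0, 0], -1],
  [[0, 0, 0], [0, 0, 0], -1],
  [[0, 0, 0], [0, 0, 0], -1],
  [[0, 0, 0], [0, 0, 0], -1],
  [[0, 0, 0], [0, 0, 0], -1],
])

```text
t: 18.7
ee_pos: [585.6, 350.0, 85.5]
orientation: [-2.662, -1.663, 0.008]
ft_force: [-13.2, 6.0, 6.8]
width: -0.1
grasp_force: 7.5
```

>>> servo_tool([
  [[-0.003, 0.0006, 0], [0, 0, 0], -1],
  [[-0.003, 0.0006, 0], [0, 0, 0], -1],
  [[-0.004, 0.0008, 0], [0, 0, 0], -1],
  [[-0.005, 0.001, 0], [0, 0, 0], -1],
  [[-0.007, 0.0014, 0], [0, 0, 0], -1],
  [[0, 0, 0], [0, 0, 0], -1],
  [[0, 0, 0.02], [0, 0, 0], -1],
  [[0, 0, 0.03], [0, 0, 0], -1],
])

```text
t: 19.37
ee_pos: [564.9, 352.1, 133.1]
orientation: [2.664, 1.664, -0.01]
ft_force: [-0.6, 0.3, 0.4]
width: 0.5
grasp_force: 0.0
```

>>> servo_tool([
  [[-0.0054, -0.0377, 0], [0, 0, 0.85], -1],
  [[-0.0054, -0.0377, 0], [0, 0, 0.85], -1],
  [[-0.0054, -0.0377, 0], [0, 0, 0.85], -1],
  [[-0.0054, -0.0377, 0], [0, 0, 0.85], -1],
  [[-0.0054, -0.0377, 0], [0, 0, 0.85], -1],
  [[-0.0054, -0.0377, 0], [0, 0, 0.85], -1],
  [[-0.0054, -0.0377, 0], [0, 0, 0.85], -1],
  [[-0.0054, -0.0377, 0], [0, 0, 0.85], -1],
])

```text
t: 20.03
ee_pos: [523.4, 50.0, 136.0]
orientation: [2.56, 1.82, 0.001]
ft_force: [0.6, -0.4, 0.0]
width: 0.3
grasp_force: 0.0
```

>>> servo_tool([
  [[-0.0054, -0.0377, 0], [0, 0, 0.85], -1],
  [[-0.0054, -0.0377, 0], [0, 0, 0.85], -1],
  [[-0.0054, -0.0377, 0], [0, 0, 0.85], -1],
  [[-0.0054, -0.0377, 0], [0, 0, 0.85], -1],
  [[-0.0054, -0.0377, 0], [0, 0, 0.85], -1],
  [[-0.0054, -0.0377, 0], [0, 0, 0.85], -1],
  [[-0.0054, -0.0377, 0], [0, 0, 0.85], -1],
  [[-0.0054, -0.0377, 0], [0, 0, 0.85], -1],
])

```text
t: 20.7
ee_pos: [480.0, -252.0, 136.0]
orientation: [2.448, 1.968, 0.0]
ft_force: [1.2, 0.4, -0.4]
width: 0.5
grasp_force: 0.0
```

>>> servo_tool([
  [[-0.0054, -0.0377, 0], [0, 0, 0.85], -1],
  [[-0.0054, -0.0377, 0], [0, 0, 0.85], -1],
  [[0, 0, -0.01], [0, 0, 0], -1],
  [[0, 0, -0.01], [0, 0, 0], -1],
  [[0, 0, -0.01], [0, 0, 0], -1],
  [[0, 0, -0.01], [0, 0, 0], -1],
  [[0, 0, 0], [0, 0, 0], -1],
  [[0, 0, 0], [0, 0, 0], -1],
])

```text
t: 21.37
ee_pos: [469.4, -323.6, 94.7]
orientation: [-2.416, -2.005, 0.001]
ft_force: [-1.2, 0.4, 0.1]
width: 0.1
grasp_force: 0.0
```

>>> servo_tool([
  [[0, -0.001, -0.005], [0, 0, 0], -1],
  [[0, -0.001, -0.005], [0, 0, 0], -1],
  [[0, 0, 0], [0, 0, 0], -1],
  [[0.002, 0, 0], [0, 0, 0], -1],
  [[0.002, 0, 0], [0, 0, 0], -1],
  [[0.002, 0, 0], [0, 0, 0], -1],
  [[0, 0, 0], [0, 0, 0], -1],
  [[0, 0, 0], [0, 0, 0], -1],
])

```text
t: 22.03
ee_pos: [475.9, -327.3, 85.8]
orientation: [2.419, 2.004, 0.0]
ft_force: [0.8, 0.9, -0.0]
width: 0.3
grasp_force: 0.0
```

>>> servo_tool([
  [[0.001, 0, 0], [0, 0, 0], -1],
  [[0.001, 0, 0], [0, 0, 0], -1],
  [[0.001, 0, 0], [0, 0, 0], -1],
  [[0.001, 0, 0], [0, 0, 0], -1],
  [[0, 0, 0], [0, 0, 0], -1],
  [[0, 0, 0], [0, 0, 0], -1],
  [[0, 0, 0], [0, 0, 0], -1],
  [[0, 0, 0], [0, 0, 0], -1],
])

```text
t: 22.7
ee_pos: [479.6, -327.2, 85.7]
orientation: [-2.419, -2.004, 0.0]
ft_force: [-0.9, 0.8, 0.5]
width: 0.6
grasp_force: 0.2
```

>>> servo_tool([
  [[0.001, 0, 0], [0, 0, 0], -1],
  [[0.001, 0, 0], [0, 0, 0], -1],
  [[0.001, 0, 0], [0, 0, 0], -1],
  [[0.001, 0, 0], [0, 0, 0], -1],
  [[0.001, 0, 0], [0, 0, 0], -1],
  [[0.001, 0, 0], [0, 0, 0], -1],
  [[0.001, 0, 0], [0, 0, 0], -1],
  [[0, 0, 0], [0, 0, 0], -1],
])

```text
t: 23.37
ee_pos: [484.2, -326.4, 85.5]
orientation: [-2.415, -2.002, 0.004]
ft_force: [-10.8, -0.4, 8.7]
width: 0.5
grasp_force: 5.7
```

```bash
python3 bar.py 501.3 -358.5 3.2
```

```text
{'t': np.float64(23.37), 'ee_pos': array([ 484.2 , -326.44,   85.47]), 'ft_force': array([-10.81,  -0.43,   8.73]), 'moment': array([0.06, 1.9 , 0.15])}
before [ 4.000e-02  9.900e+01  8.700e-01 -3.993e+01  4.056e+01  5.230e+00]
now [ -6.19  68.     0.52 -40.02  40.07   5.5 ]
now [ -5.53  77.     0.76 -38.75  40.47   5.61]
rotation deg (ccw +): -5.9
```

>>> servo_tool([
  [[0.001, 0, 0], [0, 0, 0], -1],
  [[0.001, 0, 0], [0, 0, 0], -1],
  [[0, 0, 0], [0, 0, 0], -1],
  [[0, 0, 0], [0, 0, 0], -1],
  [[0, 0, 0], [0, 0, 0], -1],
  [[0, 0, 0], [0, 0, 0], -1],
  [[0, 0, 0], [0, 0, 0], -1],
  [[0, 0, 0], [0, 0, 0], -1],
])

```text
t: 24.13
ee_pos: [485.3, -326.3, 85.4]
orientation: [-2.414, -2.001, 0.005]
ft_force: [-13.8, 0.2, 10.8]
width: 0.6
grasp_force: 7.1
```

```bash
python3 bar.py 501.3 -358.5 3.2
```

```text
{'t': np.float64(24.13), 'ee_pos': array([ 485.27, -326.33,   85.45]), 'ft_force': array([-13.84,   0.23,  10.83]), 'moment': array([0.03, 2.42, 0.14])}
before [ 4.000e-02  9.900e+01  8.700e-01 -3.993e+01  4.056e+01  5.230e+00]
now [ -7.18  76.     0.54 -39.63  39.86   5.54]
now [ -7.4   65.     0.54 -39.09  40.46   5.69]
rotation deg (ccw +): -7.33
```

>>> servo_tool([
  [[0, 0, 0], [0, 0, 0], -1],
  [[0, 0, 0], [0, 0, 0], -1],
  [[0, 0, 0], [0, 0, 0], -1],
  [[0, 0, 0], [0, 0, 0], -1],
  [[0, 0, 0], [0, 0, 0], -1],
  [[0, 0, 0], [0, 0, 0], -1],
  [[0, 0, 0], [0, 0, 0], -1],
  [[0, 0, 0], [0, 0, 0], -1],
])

```text
t: 24.9
ee_pos: [485.3, -326.3, 85.4]
orientation: [-2.414, -2.001, 0.005]
ft_force: [-14.4, 0.4, 10.6]
width: 0.2
grasp_force: 7.1
```

>>> servo_tool([
  [[0, 0, 0], [0, 0, 0], -1],
  [[0, 0, 0], [0, 0, 0], -1],
  [[0, 0, 0], [0, 0, 0], -1],
  [[0, 0, 0], [0, 0, 0], -1],
  [[0, 0, 0], [0, 0, 0], -1],
  [[0, 0, 0], [0, 0, 0], -1],
  [[0, 0, 0], [0, 0, 0], -1],
  [[0, 0, 0], [0, 0, 0], -1],
])

```text
t: 25.57
ee_pos: [485.3, -326.3, 85.4]
orientation: [-2.414, -2.001, 0.005]
ft_force: [-14.3, 0.3, 10.0]
width: 0.6
grasp_force: 7.1
```

>>> servo_tool([
  [[0, 0, 0], [0, 0, 0], -1],
  [[0, 0, 0], [0, 0, 0], -1],
  [[0, 0, 0], [0, 0, 0], -1],
  [[0, 0, 0], [0, 0, 0], -1],
  [[0, 0, 0], [0, 0, 0], -1],
  [[0, 0, 0], [0, 0, 0], -1],
  [[0, 0, 0], [0, 0, 0], -1],
  [[0, 0, 0], [0, 0, 0], -1],
])

```text
t: 26.23
ee_pos: [485.3, -326.3, 85.5]
orientation: [-2.414, -2.001, 0.005]
ft_force: [-13.7, 0.1, 10.6]
width: 0.4
grasp_force: 7.1
```

>>> servo_tool([
  [[0, 0, 0], [0, 0, 0], -1],
  [[0, 0, 0], [0, 0, 0], -1],
  [[0, 0, 0], [0, 0, 0], -1],
  [[0, 0, 0], [0, 0, 0], -1],
  [[0, 0, 0], [0, 0, 0], -1],
  [[0, 0, 0], [0, 0, 0], -1],
  [[0, 0, 0], [0, 0, 0], -1],
  [[0, 0, 0], [0, 0, 0], -1],
])

```text
t: 26.9
ee_pos: [485.3, -326.3, 85.4]
orientation: [-2.414, -2.001, 0.005]
ft_force: [-14.2, 0.1, 10.5]
width: 0.5
grasp_force: 7.1
```

>>> servo_tool([
  [[0, 0, 0], [0, 0, 0], -1],
  [[0, 0, 0], [0, 0, 0], -1],
  [[0, 0, 0], [0, 0, 0], -1],
  [[0, 0, 0], [0, 0, 0], -1],
  [[0, 0, 0], [0, 0, 0], -1],
  [[0, 0, 0], [0, 0, 0], -1],
  [[0, 0, 0], [0, 0, 0], -1],
  [[0, 0, 0], [0, 0, 0], -1],
])

```text
t: 27.57
ee_pos: [485.3, -326.3, 85.5]
orientation: [-2.414, -2.001, 0.005]
ft_force: [-14.9, 0.4, 9.6]
width: 0.5
grasp_force: 7.1
```

>>> servo_tool([
  [[-0.003, 0, 0], [0, 0, 0], -1],
  [[-0.003, 0, 0], [0, 0, 0], -1],
  [[-0.004, 0, 0], [0, 0, 0], -1],
  [[-0.005, 0, 0], [0, 0, 0], -1],
  [[-0.007, 0, 0], [0, 0, 0], -1],
  [[0, 0, 0.02], [0, 0, 0], -1],
  [[0, 0, 0.04], [0, 0, 0], -1],
  [[0, 0, 0.04], [0, 0, 0], 1],
])

```text
t: 28.23
ee_pos: [465.3, -326.4, 185.4]
orientation: [-2.417, -2.002, 0.001]
ft_force: [0.0, -0.8, 0.2]
width: 4.2
grasp_force: 0.0
```

```bash
python3 - <<'E'
from workcell import sensors, imaging
import cv2,numpy as np
for n in("scene","top"):
    d=imaging.get_image(n); np.savez(f"{n}1.npz",**d); cv2.imwrite(f"pics/{n}1.png",d["color"])
E
python3 m.py top1 scene1 | grep -E "top|scene|white|conn"
python3 - <<'E'
# ring centres by circle fit on annulus points
from h import *
for n in("top0","scene0","top1"):
    P=cloud(dict(np.load(""+n+".npz")))
    for nm,c,ri,ro in(("L",(635.6,-2.6),38,48),("M",(477.5,337.2),32.5,42.5),("S",(617,-352),27,37)):
        Z=P[...,2]; r=np.hypot(P[...,0]-c[0],P[...,1]-c[1]); b=(abs(Z-55)<4.5)&(r>ri-4)&(r<ro+4)
        q=P[b]; ang=np.arctan2(q[:,1]-c[1],q[:,0]-c[0]); 
        s=circ(q[:,0],q[:,1]); 
        # outer edge
        k=cv2.convexHull(q[:,:2].astype(np.float32))[:,0]; print(n,nm,b.sum(),"mean",np.round(s,1),"hull",np.round(cv2.minEnclosingCircle(k),1) if 0 else np.round(circ(k[:,0],k[:,1]),1),"z",round(np.median(q[:,2]),1))
E
```

```text
top1
white [ 685.1 -178.3   32.4] fit [ 684.3 -179.4   23.7] 249
white [619.2 156.2  46.5] fit [621.3 157.2  45.6] 1391
white [ 497.2 -162.    40.2] fit [ 498.3 -163.3   39.5] 1036
white [ 386.5 -289.8   46.6] fit [ 378.  -296.8   30.5] 294
conn med [881.5 400.2  71.9] rect c [880.6 413.5] size [22.3 69. ] ang 15.2 n 98
conn med [880.4 498.   71.6] rect c [882.7 497.8] size [35.3 18.4] ang 59.2 n 72
conn med [880.6 297.6  72. ] rect c [888.1 300.6] size [128.4  23.6] ang 90.0 n 244
conn med [ 841.9 -300.6   81.5] rect c [ 843.1 -300.3] size [36.7  9.6] ang 87.3 n 97
conn med [620.5 156.7  80.1] rect c [621.3 156.9] size [25.6 25.8] ang 65.2 n 157
conn med [ 497.5 -162.3   74. ] rect c [ 498.3 -163.8] size [25.4 25.6] ang 0.1 n 179
conn med [445.2 146.6  80.2] rect c [445.9 147.1] size [25.8 24.7] ang 44.7 n 182
conn med [385.7  27.7  79.8] rect c [386.1  28.3] size [26.3 24.5] ang 64.0 n 188
conn med [360.7 295.7  74.2] rect c [361.6 295.3] size [26.5 27.2] ang 89.2 n 181
scene1
white [ 374.3 -279.3   45.4] fit [ 371.6 -282.2   47.9] 608
white [ 509.8 -152.5   38.7] fit [ 497.1 -165.
[... 727 characters left out ...]
47.4  70.4] rect c [884.6 254.7] size [23.2 41.1] ang 11.6 n 194
top0 L 668 mean [633.5  -2.4  43.1] hull [633.8  -2.3  48. ] z 56.4
top0 M 663 mean [478.1 337.2  37.9] hull [479.1 337.9  43. ] z 56.3
top0 S 525 mean [ 615.5 -352.8   32.2] hull [ 615.4 -353.    37.1] z 56.4
scene0 L 694 mean [634.5  -2.3  43.2] hull [633.8  -3.4  48.2] z 55.3
scene0 M 827 mean [478.5 337.1  37.7] hull [478.1 336.4  42.9] z 55.4
scene0 S 323 mean [ 616.4 -352.7   32.2] hull [ 615.4 -353.9   37.7] z 55.0
top1 L 683 mean [633.5  -2.4  43. ] hull [633.8  -2.4  48. ] z 56.4
top1 M 653 mean [478.  337.3  37.8] hull [479.  338.   42.7] z 56.5
top1 S 547 mean [ 615.4 -352.7   32.2] hull [ 615.6 -353.4   37.1] z 56.1
```

>>> servo_tool([
  [[0.0041, 0.0203, -0.0075], [0, 0, 1.35], 1],
  [[0.0041, 0.0203, -0.0075], [0, 0, 1.35], 1],
  [[0.0041, 0.0203, -0.0075], [0, 0, 1.35], 1],
  [[0.0041, 0.0203, -0.0075], [0, 0, 1.35], 1],
  [[0.0041, 0.0203, -0.0075], [0, 0, 1.35], 1],
  [[0.0041, 0.0203, -0.0075], [0, 0, 1.35], 1],
  [[0.0041, 0.0203, -0.0075], [0, 0, 1.35], 1],
  [[0.0041, 0.0203, -0.0075], [0, 0, 1.35], 1],
])

```text
t: 29.0
ee_pos: [499.3, -163.8, 124.9]
orientation: [2.219, 2.224, 0.0]
ft_force: [0.7, -0.0, -0.2]
width: 64.9
grasp_force: 0.0
```

>>> servo_tool([
  [[0, 0, 0], [0, 0, 0], 1],
  [[0, 0, 0], [0, 0, 0], 1],
  [[0, 0, 0], [0, 0, 0], 1],
  [[0, 0, 0], [0, 0, 0], 1],
  [[0, 0, 0], [0, 0, 0], 1],
  [[0, 0, 0], [0, 0, 0], 1],
  [[0, 0, 0], [0, 0, 0], 1],
  [[0, 0, 0], [0, 0, 0], 1],
])

```text
t: 29.67
ee_pos: [499.4, -165.2, 125.8]
orientation: [2.221, 2.222, 0.0]
ft_force: [-0.3, -0.4, -0.5]
width: 87.8
grasp_force: 0.0
```

```bash
cat > wr.py <<'E'
from h import *
from workcell import sensors, imaging
import sys
o=sensors.get_obs(); w=imaging.get_image("wrist"); T=np.array(w["tool_from_camera"])
M=np.eye(4); M[:3,:3]=R.from_rotvec(o["orientation"]).as_matrix(); M[:3,3]=o["ee_pos"]
P=cloud(w,M@T); np.savez("w.npz",P=P,c=w["color"]); 
cv2.imwrite("pics/%s.png"%sys.argv[1],w["color"])
t=M[:3,:2]; print("ee",np.round(o["ee_pos"],1),"toolx",np.round(np.degrees(np.arctan2(t[1,0],t[0,0])),1),"tooly",np.round(np.degrees(np.arctan2(t[1,1],t[0,1])),1),"w",round(o["width"],1),"ft",np.round(o["ft_force"],1))
x,y,zf,rad=map(float,sys.argv[2:6]); Z=P[...,2]; c=w["color"].astype(int); rr=np.hypot(P[...,0]-x,P[...,1]-y)
b=(abs(Z-zf)<6)&(c.min(2)>100)&(rr<rad+12)
if b.sum()>100:
    k=cv2.convexHull(P[b][:,:2].astype(np.float32))[:,0]; print("face",np.round(circ(k[:,0],k[:,1]),1),"z",round(np.median(P[b][:,2]),1),b.sum())
b=(Z>zf+27)&(Z<zf+50)&(rr<25)
if b.sum()>30:
    r=cv2.minAreaRect(P[b][:,:2].astype(np.float32)); print("conn",np.round(r[0],1),np.round(r[1],1),round(r[2],1),b.sum())
E
python3 wr.py w2 498.4 -163.7 38.2 40
```

```text
ee [ 499.4 -165.2  125.8] toolx 90.0 tooly 0.0 w 87.8 ft [-0.3 -0.4 -0.5]
face [ 497.9 -166.    39.7] z 39.3 7206
conn [ 497.8 -165.6] [25.8 26.3] 1.3 1669
```

View pics/w2.png

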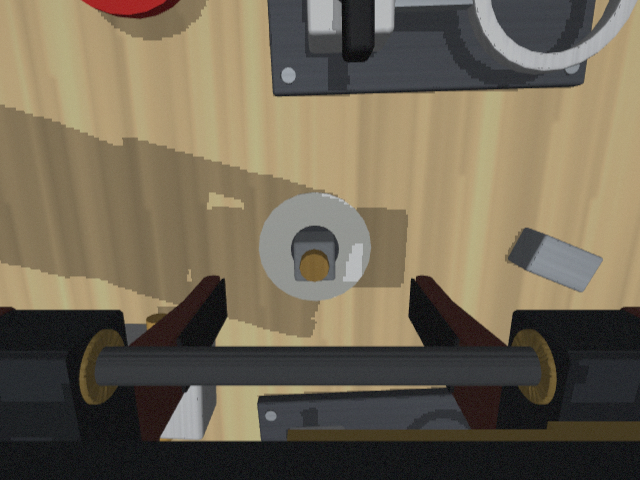

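The wrist view shows the small dome at (315,246), centred between the fingertips at (220,285) and (415,285). I'll descend and grip.

>>> servo_tool([
  [[-0.0012, 0, -0.0103], [0, 0, 0], 1],
  [[0, 0, -0.0103], [0, 0, 0], 1],
  [[0, 0, -0.0103], [0, 0, 0], 1],
  [[0, 0, -0.0103], [0, 0, 0], 1],
  [[0, 0, -0.0103], [0, 0, 0], 1],
  [[0, 0, -0.0103], [0, 0, 0], 1],
  [[0, 0, -0.0103], [0, 0, 0], 1],
  [[0, 0, -0.0103], [0, 0, 0], 1],
])

```text
t: 30.38
ee_pos: [498.1, -164.7, 42.0]
orientation: [-2.22, -2.223, 0.0]
ft_force: [-0.0, -0.5, 0.3]
width: 87.8
grasp_force: 0.0
```

>>> servo_tool([
  [[0, 0, 0], [0, 0, 0], 0.2],
  [[0, 0, 0], [0, 0, 0], -0.2],
  [[0, 0, 0], [0, 0, 0], -1],
  [[0, 0, 0], [0, 0, 0], -1],
  [[0, 0, 0], [0, 0, 0], -1],
  [[0, 0, 0], [0, 0, 0], -1],
  [[0, 0, 0], [0, 0, 0], -1],
  [[0, 0, 0], [0, 0, 0], -1],
])

```text
t: 31.05
ee_pos: [498.4, -164.8, 43.5]
orientation: [2.22, 2.223, 0.0]
ft_force: [0.1, -0.5, 0.1]
width: 38.0
grasp_force: 0.0
```

>>> servo_tool([
  [[0, 0, 0], [0, 0, 0], -1],
  [[0, 0, 0], [0, 0, 0], -1],
  [[0, 0, 0], [0, 0, 0], -1],
  [[0, 0, 0], [0, 0, 0], -1],
  [[0, 0, 0], [0, 0, 0], -1],
  [[0, 0, 0], [0, 0, 0], -1],
  [[0, 0, 0], [0, 0, 0], -1],
  [[0, 0, 0], [0, 0, 0], -1],
])

```text
t: 31.72
ee_pos: [498.3, -164.8, 43.3]
orientation: [2.22, 2.223, 0.0]
ft_force: [-0.6, -1.5, 1.8]
width: 26.2
grasp_force: 29.9
```

>>> servo_tool([
  [[0, 0, 0.004], [0, 0, 0], -1],
  [[0, 0, 0.01], [0, 0, 0], -1],
  [[0, 0, 0.015], [0, 0, 0], -1],
  [[0, 0, 0.015], [0, 0, 0], -1],
  [[0, 0, 0.015], [0, 0, 0], -1],
  [[0, 0, 0.015], [0, 0, 0], -1],
  [[0, 0, 0.011], [0, 0, 0], -1],
  [[0, 0, 0.005], [0, 0, 0], -1],
])

```text
t: 32.38
ee_pos: [499.0, -165.0, 135.3]
orientation: [2.218, 2.221, 0.002]
ft_force: [0.2, -0.5, -1.1]
width: 25.9
grasp_force: 29.9
```

```bash
python3 wr.py w3 498.4 -164.8 128 40
```

```text
ee [ 499.  -165.   135.3] toolx 90.1 tooly 0.1 w 25.9 ft [ 0.2 -0.5 -1.1]
face [ 499.6 -165.3   39.5] z 131.2 8641
conn [ 499.  -164.4] [44.8 24.8] 1.2 5223
```

>>> servo_tool([
  [[0.008, -0.01, 0], [0, 0, 0], -1],
  [[0.015, -0.02, 0], [0, 0, 0], -1],
  [[0.016, -0.02, 0], [0, 0, 0], -1],
  [[0.016, -0.021, 0], [0, 0, 0], -1],
  [[0.016, -0.021, 0], [0, 0, 0], -1],
  [[0.016, -0.021, 0], [0, 0, 0], -1],
  [[0.016, -0.021, 0], [0, 0, 0], -1],
  [[0.016, -0.021, 0], [0, 0, 0], -1],
])

```text
t: 33.1
ee_pos: [617.6, -321.4, 131.6]
orientation: [-2.219, -2.221, 0.001]
ft_force: [0.5, 0.7, -2.2]
width: 25.8
grasp_force: 29.9
```

>>> servo_tool([
  [[0.016, -0.02, 0], [0, 0, 0], -1],
  [[0.016, -0.02, 0], [0, 0, 0], -1],
  [[0.016, -0.02, 0], [0, 0, 0], -1],
  [[0.01, -0.012, 0], [0, 0, 0], -1],
  [[0.004, -0.008, 0], [0, 0, 0], -1],
  [[0, 0, 0], [0, 0, 0], -1],
  [[0, 0, 0], [0, 0, 0], -1],
  [[0, 0, 0], [0, 0, 0], -1],
])

```text
t: 33.77
ee_pos: [678.3, -399.0, 132.4]
orientation: [-2.218, -2.222, 0.001]
ft_force: [0.1, 0.4, -1.2]
width: 25.9
grasp_force: 29.9
```

```bash
python3 wr.py w4 680 -400 130 40
cat > ring.py <<'E'
from h import *
import sys
P=np.load("w.npz")["P"]; x,y,ri,ro=map(float,sys.argv[1:5]); Z=P[...,2]
for _ in range(3):
    r=np.hypot(P[...,0]-x,P[...,1]-y); b=(abs(Z-55.5)<4)&(r>ri-3)&(r<ro+3); q=P[b]
    s=circ(q[:,0],q[:,1]); x,y=s[:2]
k=cv2.convexHull(q[:,:2].astype(np.float32))[:,0]; h=circ(k[:,0],k[:,1])
a=np.degrees(np.arctan2(q[:,1]-y,q[:,0]-x)); print("ring",np.round(s,1),"hull",np.round(h,1),"n",b.sum(),"z",round(np.median(q[:,2]),1),"angles covered",np.histogram(a,8,(-180,180))[0])
E
python3 ring.py 616 -353 27 37
```

```text
ee [ 678.3 -399.   132.4] toolx 90.1 tooly 0.1 w 25.9 ft [ 0.1  0.4 -1.2]
face [ 678.7 -398.9   39.2] z 128.2 8642
conn [ 679.9 -398.3] [24.7 44.5] 89.5 5120
ring [ 616.3 -356.1   32.1] hull [ 615.2 -356.6   37.4] n 4932 z 55.8 angles covered [688 560 537 565 615 641 637 689]
```

View pics/w4.png

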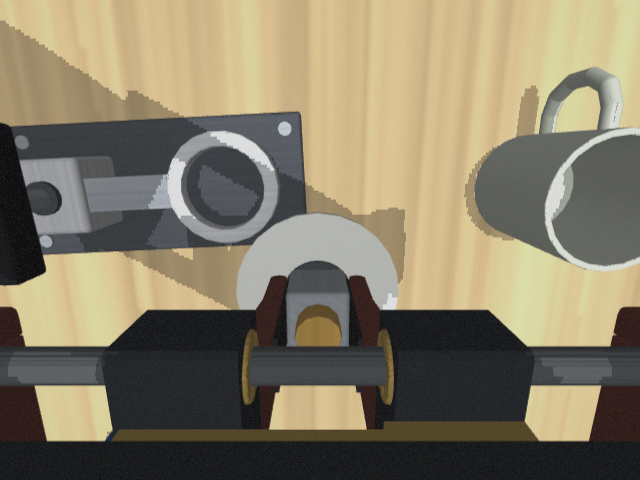

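The wrist view shows the small ring at (223,187) and the held dome at (318,290). Next I'll move over the ring and lower.

>>> servo_tool([
  [[-0.008, 0.006, 0], [0, 0, 0], -1],
  [[-0.012, 0.008, 0], [0, 0, 0], -1],
  [[-0.014, 0.009, 0], [0, 0, 0], -1],
  [[-0.013, 0.009, 0], [0, 0, 0], -1],
  [[-0.0105, 0.007, 0], [0, 0, 0], -1],
  [[-0.005, 0.004, 0], [0, 0, 0], -1],
  [[0, 0, 0], [0, 0, 0], -1],
  [[0, 0, 0], [0, 0, 0], -1],
])

```text
t: 34.48
ee_pos: [617.1, -356.6, 133.9]
orientation: [2.219, 2.223, 0.0]
ft_force: [0.2, -0.2, -1.4]
width: 25.7
grasp_force: 29.9
```

>>> servo_tool([
  [[0, 0, -0.005], [0, 0, 0], -1],
  [[0, 0, -0.008], [0, 0, 0], -1],
  [[0, 0, -0.008], [0, 0, 0], -1],
  [[0, 0, -0.008], [0, 0, 0], -1],
  [[0, 0, -0.004], [0, 0, 0], -1],
  [[0, 0, -0.002], [0, 0, 0], -1],
  [[0, 0, 0], [0, 0, 0], -1],
  [[0, 0, 0], [0, 0, 0], -1],
])

```text
t: 35.15
ee_pos: [616.8, -356.9, 98.1]
orientation: [-2.22, -2.223, 0.0]
ft_force: [0.5, -0.7, -1.5]
width: 26.0
grasp_force: 29.9
```

Run:
```python
from workcell import sensors
import numpy as np
o=sensors.get_obs(); print({k:np.round(o[k],2) for k in("ee_pos","orientation","ft_force","moment","width")})
```

```text
{'ee_pos': array([ 616.81, -356.87,   98.14]), 'orientation': array([-2.22, -2.22,  0.  ]), 'ft_force': array([ 0.51, -0.66, -1.49]), 'moment': array([-0.07,  0.03, -0.03]), 'width': np.float64(26.01)}
```

>>> servo_tool([
  [[-0.001, 0.001, 0], [0, 0, 0], -1],
  [[0, 0, -0.002], [0, 0, 0], -1],
  [[0, 0, -0.002], [0, 0, 0], -1],
  [[0, 0, -0.001], [0, 0, 0], -1],
  [[0, 0, -0.001], [0, 0, 0], -1],
  [[0, 0, 0], [0, 0, 0], -1],
  [[0, 0, 0], [0, 0, 0], -1],
  [[0, 0, 0], [0, 0, 0], -1],
])

```text
t: 35.82
ee_pos: [615.8, -355.8, 92.3]
orientation: [2.22, 2.223, 0.0]
ft_force: [-0.8, -0.2, -1.9]
width: 25.7
grasp_force: 29.9
```

>>> servo_tool([
  [[0, 0, -0.0005], [0, 0, 0], -1],
  [[0, 0, -0.0005], [0, 0, 0], -1],
  [[0, 0, 0], [0, 0, 0], -1],
  [[0, 0, 0], [0, 0, 0], -1],
  [[0, 0, 0], [0, 0, 0], -1],
  [[0, 0, 0], [0, 0, 0], -1],
  [[0, 0, 0], [0, 0, 0], -1],
  [[0, 0, 0], [0, 0, 0], -1],
])

```text
t: 36.48
ee_pos: [615.7, -355.8, 91.3]
orientation: [2.22, 2.223, 0.0]
ft_force: [0.0, -0.1, -1.4]
width: 25.7
grasp_force: 29.9
```

>>> servo_tool([
  [[0, 0, -0.0005], [0, 0, 0], -1],
  [[0, 0, -0.0005], [0, 0, 0], -1],
  [[0, 0, -0.0005], [0, 0, 0], -1],
  [[0, 0, 0], [0, 0, 0], -1],
  [[0, 0, 0], [0, 0, 0], -1],
  [[0, 0, 0], [0, 0, 0], -1],
  [[0, 0, 0], [0, 0, 0], -1],
  [[0, 0, 0], [0, 0, 0], -1],
])

```text
t: 37.15
ee_pos: [615.8, -355.8, 89.8]
orientation: [2.22, 2.223, -0.0]
ft_force: [-0.8, 0.2, -0.7]
width: 25.8
grasp_force: 29.9
```

Run:
```python
from workcell import sensors
import numpy as np
o=sensors.get_obs(); print({k:np.round(o[k],2) for k in("ee_pos","orientation","ft_force","moment","width")})
```

```text
{'ee_pos': array([ 615.76, -355.78,   89.78]), 'orientation': array([ 2.22,  2.22, -0.  ]), 'ft_force': array([-0.8 ,  0.2 , -0.74]), 'moment': array([-0.08,  0.05, -0.01]), 'width': np.float64(25.77)}
```

>>> servo_tool([
  [[0, 0, -0.0005], [0, 0, 0], -1],
  [[0, 0, -0.0005], [0, 0, 0], -1],
  [[0, 0, 0], [0, 0, 0], -1],
  [[0, 0, 0], [0, 0, 0], -1],
  [[0, 0, 0], [0, 0, 0], -1],
  [[0, 0, 0], [0, 0, 0], -1],
  [[0, 0, 0], [0, 0, 0], -1],
  [[0, 0, 0], [0, 0, 0], -1],
])

```text
t: 37.82
ee_pos: [615.8, -355.8, 88.9]
orientation: [2.22, 2.223, 0.0]
ft_force: [-0.4, -0.1, 0.3]
width: 25.7
grasp_force: 29.9
```

>>> servo_tool([
  [[0, 0, -0.0005], [0, 0, 0], -1],
  [[0, 0, -0.0005], [0, 0, 0], -1],
  [[0, 0, 0], [0, 0, 0], -1],
  [[0, 0, 0], [0, 0, 0], -1],
  [[0, 0, 0], [0, 0, 0], -1],
  [[0, 0, 0], [0, 0, 0], -1],
  [[0, 0, 0], [0, 0, 0], -1],
  [[0, 0, 0], [0, 0, 0], -1],
])

```text
t: 38.48
ee_pos: [615.9, -355.8, 88.7]
orientation: [2.22, 2.222, 0.0]
ft_force: [-2.3, 2.1, 6.2]
width: 25.9
grasp_force: 29.9
```

```bash
python3 - <<'E'
from workcell import sensors
import numpy as np
o=sensors.get_obs(); print({k:np.round(o[k],2) for k in("ee_pos","orientation","ft_force","moment","width")})
E
python3 wr.py w5 615.8 -355.8 85 40
```

```text
{'ee_pos': array([ 615.94, -355.85,   88.72]), 'orientation': array([2.22, 2.22, 0.  ]), 'ft_force': array([-2.26,  2.13,  6.24]), 'moment': array([ 0.21,  0.44, -0.  ]), 'width': np.float64(25.88)}
ee [ 615.9 -355.8   88.7] toolx 90.1 tooly 0.1 w 25.9 ft [-2.3  2.1  6.2]
face [ 616.4 -356.2   39.5] z 84.6 8646
conn [ 616.1 -355.3] [45.3 25. ] 0.8 5207
```

>>> servo_tool([
  [[-0.0004, 0.0004, 0], [0, 0, 0], -1],
  [[0, 0, 0.0003], [0, 0, 0], -1],
  [[0, 0, 0], [0, 0, 0], -1],
  [[0, 0, 0], [0, 0, 0], -1],
  [[0, 0, 0], [0, 0, 0], -1],
  [[0, 0, 0], [0, 0, 0], -1],
  [[0, 0, 0], [0, 0, 0], -1],
  [[0, 0, 0], [0, 0, 0], -1],
])

```text
t: 39.2
ee_pos: [615.8, -355.7, 88.7]
orientation: [2.219, 2.222, 0.0]
ft_force: [0.3, 1.1, 5.5]
width: 25.6
grasp_force: 29.9
```

>>> servo_tool([
  [[0, 0, 0], [0, 0, 0], -0.3],
  [[0, 0, 0], [0, 0, 0], -0.2],
  [[0, 0, 0], [0, 0, 0], 0],
  [[0, 0, 0], [0, 0, 0], 0.2],
  [[0, 0, 0], [0, 0, 0], 0.5],
  [[0, 0, 0], [0, 0, 0], 0.7],
  [[0, 0, 0], [0, 0, 0], 0.8],
  [[0, 0, 0], [0, 0, 0], 0.8],
])

```text
t: 39.87
ee_pos: [615.3, -355.4, 88.0]
orientation: [-2.22, -2.223, 0.0]
ft_force: [-0.5, -0.0, 0.5]
width: 71.6
grasp_force: 0.0
```

>>> servo_tool([
  [[0, 0, 0], [0, 0, 0], 0.8],
  [[0, 0, 0], [0, 0, 0], 0.8],
  [[0, 0, 0.01], [0, 0, 0], 0.8],
  [[0, 0, 0.015], [0, 0, 0], 0.8],
  [[0, 0, 0.02], [0, 0, 0], 0.8],
  [[0, 0, 0.025], [0, 0, 0], 0.8],
  [[0, 0, 0.015], [0, 0, 0], 0.8],
  [[0, 0, 0], [0, 0, 0], 0.8],
])

```text
t: 40.53
ee_pos: [617.8, -356.8, 179.1]
orientation: [2.214, 2.217, 0.003]
ft_force: [0.1, -0.7, 1.0]
width: 79.1
grasp_force: 0.0
```

```bash
python3 wr.py w6 615.8 -355.8 85 40; python3 ring.py 616 -356 27 37
cat > lvl.py <<'E'
from h import *
import sys
D=np.load("w.npz"); P=D["P"]; x,y,z,r=map(float,sys.argv[1:5]); rr=np.hypot(P[...,0]-x,P[...,1]-y)
b=(rr<r-2)&(rr>20)&(abs(P[...,2]-z)<7)&(D["c"].min(2)>90); q=P[b]
A=np.c_[q[:,0]-x,q[:,1]-y,np.ones(len(q))]; c=np.linalg.lstsq(A,q[:,2],rcond=None)[0]
print("plane tilt deg x,y",np.round(np.degrees(c[:2]),2),"z0",round(c[2],1),b.sum())
E
python3 lvl.py 615.8 -355.8 85 40
```

```text
ee [ 617.8 -356.8  179.1] toolx 90.1 tooly 0.1 w 79.1 ft [ 0.1 -0.7  1. ]
face [ 616.2 -356.5   39.8] z 84.7 6870
conn [ 616.3 -355.9] [25.7 26.3] 0.1 1566
ring [ 616.2 -357.6   37.8] hull [ 616.3 -355.3   35.7] n 15 z 52.6 angles covered [0 0 0 0 0 8 7 0]
plane tilt deg x,y [-0.33 -0.71] z0 84.7 5621
```

View pics/w6.png

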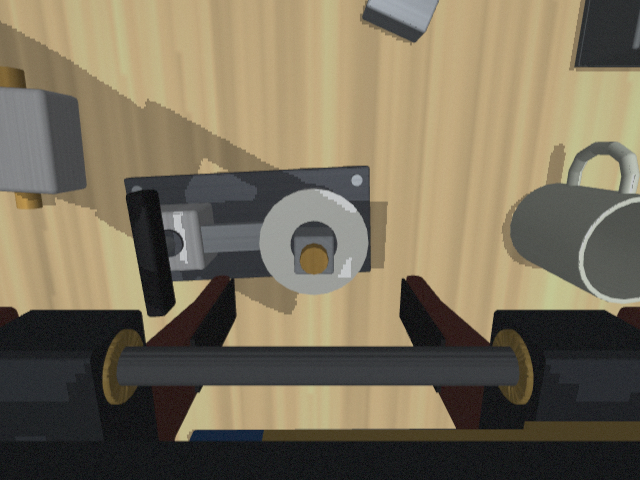

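The small dome sits in its ring at (315,242), level, with its face at 84.7 mm. Next is the medium dome.

>>> servo_tool([
  [[0.0002, 0.032, -0.003], [0, 0, -1.53], 0.5],
  [[0.0002, 0.032, -0.003], [0, 0, -1.53], 0.5],
  [[0.0002, 0.032, -0.003], [0, 0, -1.53], 0.5],
  [[0.0002, 0.032, -0.003], [0, 0, -1.53], 0.5],
  [[0.0002, 0.032, -0.003], [0, 0, -1.53], 0.5],
  [[0.0002, 0.032, -0.003], [0, 0, -1.53], 0.5],
  [[0.0002, 0.032, -0.003], [0, 0, -1.53], 0.5],
  [[0.0002, 0.032, -0.003], [0, 0, -1.53], 0.5],
])

```text
t: 41.25
ee_pos: [616.0, -97.8, 148.1]
orientation: [-2.445, -1.971, 0.002]
ft_force: [0.8, -0.8, -0.3]
width: 66.1
grasp_force: 0.0
```

>>> servo_tool([
  [[0.0002, 0.032, -0.003], [0, 0, -1.53], 0.5],
  [[0.0002, 0.032, -0.003], [0, 0, -1.53], 0.5],
  [[0.0002, 0.032, -0.003], [0, 0, -1.53], 0.5],
  [[0.0002, 0.032, -0.003], [0, 0, -1.53], 0.5],
  [[0.0002, 0.032, -0.003], [0, 0, -1.53], 0.5],
  [[0.0002, 0.032, -0.003], [0, 0, -1.53], 0.5],
  [[0.0002, 0.032, -0.003], [0, 0, -1.53], 0.5],
  [[0.0002, 0.032, -0.003], [0, 0, -1.53], 0.5],
])

```text
t: 41.92
ee_pos: [617.6, 158.0, 124.1]
orientation: [-2.641, -1.7, 0.002]
ft_force: [-0.8, -0.2, -0.1]
width: 66.0
grasp_force: 0.0
```

>>> servo_tool([
  [[0, 0, 0], [0, 0, 0], 0.5],
  [[0, 0, 0], [0, 0, 0], 0.5],
  [[0, 0, 0], [0, 0, 0], 0.5],
  [[0, 0, 0], [0, 0, 0], 0.5],
  [[0, 0, 0], [0, 0, 0], 0.5],
  [[0, 0, 0], [0, 0, 0], 0.5],
  [[0, 0, 0], [0, 0, 0], 0.5],
  [[0, 0, 0], [0, 0, 0], 0.5],
])

```text
t: 42.58
ee_pos: [618.7, 156.0, 125.2]
orientation: [2.641, 1.701, 0.0]
ft_force: [0.1, 0.8, 0.3]
width: 65.7
grasp_force: 0.0
```

```bash
python3 wr.py w7 620.7 156 44.4 46
```

```text
ee [618.7 156.  125.2] toolx 65.5 tooly -24.5 w 65.7 ft [0.1 0.8 0.3]
face [620.9 154.6  45.9] z 45.5 10800
conn [621.  155.2] [26.1 25.9] 65.7 1781
```

View pics/w7.png

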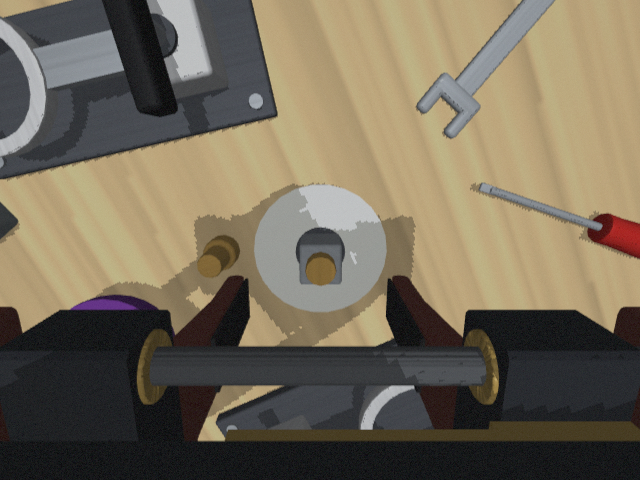

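The wrist view shows the medium dome at (320,247) and the adapter at (220,255), clear of the fingers at opening 0.5.

>>> servo_tool([
  [[0.0022, -0.0007, -0.0094], [0, 0, 0], 0.5],
  [[0, 0, -0.0094], [0, 0, 0], 0.5],
  [[0, 0, -0.0094], [0, 0, 0], 0.5],
  [[0, 0, -0.0094], [0, 0, 0], 0.5],
  [[0, 0, -0.0094], [0, 0, 0], 0.5],
  [[0, 0, -0.0094], [0, 0, 0], 0.5],
  [[0, 0, -0.0094], [0, 0, 0], 0.5],
  [[0, 0, -0.0094], [0, 0, 0], 0.5],
])

```text
t: 43.3
ee_pos: [620.5, 155.9, 48.7]
orientation: [-2.641, -1.702, 0.001]
ft_force: [-0.3, 0.3, 0.1]
width: 66.0
grasp_force: 0.0
```

>>> servo_tool([
  [[0, 0, 0], [0, 0, 0], 0.2],
  [[0, 0, 0], [0, 0, 0], -0.2],
  [[0, 0, 0], [0, 0, 0], -1],
  [[0, 0, 0], [0, 0, 0], -1],
  [[0, 0, 0], [0, 0, 0], -1],
  [[0, 0, 0], [0, 0, 0], -1],
  [[0, 0, 0], [0, 0, 0], -1],
  [[0, 0, 0], [0, 0, 0], -1],
])

```text
t: 43.97
ee_pos: [621.0, 156.0, 50.4]
orientation: [2.641, 1.702, 0.001]
ft_force: [-0.9, -0.4, 2.0]
width: 25.9
grasp_force: 30.0
```

>>> servo_tool([
  [[0, 0, 0], [0, 0, 0], -1],
  [[0, 0, 0], [0, 0, 0], -1],
  [[0, 0, 0], [0, 0, 0], -1],
  [[0, 0, 0], [0, 0, 0], -1],
  [[0, 0, 0], [0, 0, 0], -1],
  [[0, 0, 0], [0, 0, 0], -1],
  [[0, 0, 0], [0, 0, 0], -1],
  [[0, 0, 0], [0, 0, 0], -1],
])

```text
t: 44.63
ee_pos: [621.0, 156.0, 50.3]
orientation: [2.641, 1.702, 0.001]
ft_force: [-0.0, -0.3, 6.3]
width: 25.5
grasp_force: 30.0
```

>>> servo_tool([
  [[0, 0, 0.004], [0, 0, 0], -1],
  [[0, 0, 0.01], [0, 0, 0], -1],
  [[0, 0, 0.016], [0, 0, 0], -1],
  [[0, 0, 0.018], [0, 0, 0], -1],
  [[0, 0, 0.018], [0, 0, 0], -1],
  [[0, 0, 0.018], [0, 0, 0], -1],
  [[0, 0, 0.013], [0, 0, 0], -1],
  [[0, 0, 0.008], [0, 0, 0], -1],
])

```text
t: 45.3
ee_pos: [621.3, 156.0, 156.8]
orientation: [2.64, 1.701, 0.003]
ft_force: [-0.3, 0.7, -1.9]
width: 25.7
grasp_force: 30.0
```

>>> servo_tool([
  [[-0.007, 0.008, 0], [0, 0, 0], -1],
  [[-0.015, 0.016, 0], [0, 0, 0], -1],
  [[-0.017, 0.018, 0], [0, 0, 0], -1],
  [[-0.018, 0.019, 0], [0, 0, 0], -1],
  [[-0.018, 0.019, 0], [0, 0, 0], -1],
  [[-0.015, 0.016, 0], [0, 0, 0], -1],
  [[-0.01, 0.011, 0], [0, 0, 0], -1],
  [[-0.004, 0.005, 0], [0, 0, 0], -1],
])

```text
t: 45.97
ee_pos: [514.4, 269.2, 154.0]
orientation: [-2.639, -1.704, 0.004]
ft_force: [-0.0, -0.1, -3.2]
width: 25.9
grasp_force: 30.0
```

>>> servo_tool([
  [[0, 0, 0], [0, 0, 0], -1],
  [[0, 0, 0], [0, 0, 0], -1],
  [[0, 0, 0], [0, 0, 0], -1],
  [[0, 0, 0], [0, 0, 0], -1],
  [[0, 0, 0], [0, 0, 0], -1],
  [[0, 0, 0], [0, 0, 0], -1],
  [[0, 0, 0], [0, 0, 0], -1],
  [[0, 0, 0], [0, 0, 0], -1],
])

```text
t: 46.63
ee_pos: [516.9, 267.7, 154.9]
orientation: [-2.641, -1.701, -0.0]
ft_force: [-0.0, 0.6, -2.6]
width: 26.2
grasp_force: 30.0
```

```bash
python3 wr.py w8 517 268 150 46;python3 ring.py 478 336.5 32.5 42.5; python3 lvl.py 517 268 150 46
```

```text
ee [516.9 267.7 154.9] toolx 65.6 tooly -24.4 w 26.2 ft [-0.   0.6 -2.6]
face [517.6 267.7  44.8] z 150.0 12294
conn [516.9 268. ] [25. 45.] 64.0 5129
ring [478.4 336.   37.4] hull [478.9 335.2  43. ] n 4697 z 55.8 angles covered [585 492 329 749 630 636 651 625]
plane tilt deg x,y [-0.26 -0.01] z0 150.0 10932
```

View pics/w8.png

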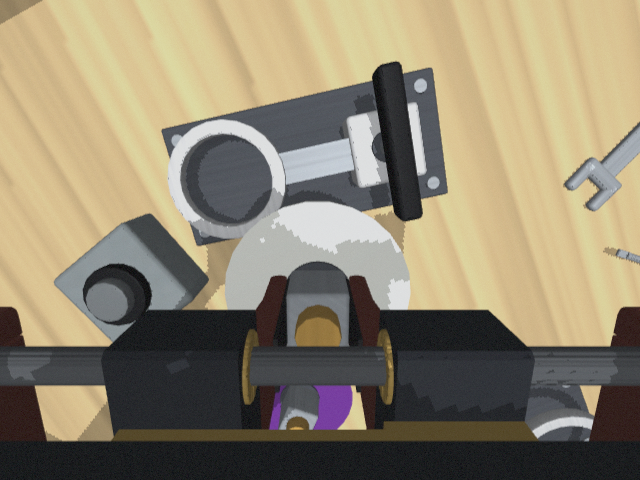

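The wrist view shows the medium ring at (228,175), the held dome at (318,270) and the grey start key at (115,295). I'll move over the ring.

>>> servo_tool([
  [[-0.003, 0.006, 0], [0, 0, 0], -1],
  [[-0.007, 0.012, 0], [0, 0, 0], -1],
  [[-0.008, 0.014, 0], [0, 0, 0], -1],
  [[-0.008, 0.014, 0], [0, 0, 0], -1],
  [[-0.008, 0.013, 0], [0, 0, 0], -1],
  [[-0.0049, 0.0089, 0], [0, 0, 0], -1],
  [[0, 0, 0], [0, 0, 0], -1],
  [[0, 0, 0], [0, 0, 0], -1],
])

```text
t: 47.35
ee_pos: [477.4, 336.6, 154.9]
orientation: [2.639, 1.704, 0.0]
ft_force: [-0.6, -0.2, -3.2]
width: 25.7
grasp_force: 30.0
```

>>> servo_tool([
  [[0, 0, -0.006], [0, 0, 0], -1],
  [[0, 0, -0.012], [0, 0, 0], -1],
  [[0, 0, -0.012], [0, 0, 0], -1],
  [[0, 0, -0.012], [0, 0, 0], -1],
  [[0, 0, -0.009], [0, 0, 0], -1],
  [[0, 0, -0.005], [0, 0, 0], -1],
  [[0, 0, 0], [0, 0, 0], -1],
  [[0, 0, 0], [0, 0, 0], -1],
])

```text
t: 48.02
ee_pos: [477.8, 335.6, 98.3]
orientation: [-2.641, -1.701, 0.001]
ft_force: [0.3, 0.0, -2.6]
width: 25.9
grasp_force: 30.0
```

>>> servo_tool([
  [[0, 0, 0], [0, 0, 0], -1],
  [[0, 0, 0], [0, 0, 0], -1],
  [[0, 0, 0], [0, 0, 0], -1],
  [[0, 0, 0], [0, 0, 0], -1],
  [[0, 0, 0], [0, 0, 0], -1],
  [[0, 0, 0], [0, 0, 0], -1],
  [[0, 0, 0], [0, 0, 0], -1],
  [[0, 0, 0], [0, 0, 0], -1],
])

```text
t: 48.68
ee_pos: [477.9, 335.8, 98.9]
orientation: [2.641, 1.702, 0.0]
ft_force: [-0.4, 0.1, -2.8]
width: 25.8
grasp_force: 30.0
```

```bash
python3 wr.py w9 478 335.7 93 46
```

```text
ee [477.9 335.8  98.9] toolx 65.6 tooly -24.4 w 25.8 ft [-0.4  0.1 -2.8]
face [478.8 336.1  44.6] z 94.0 12293
conn [478.2 336.2] [24.8 45.5] 65.4 5123
```

Well positioned. I'll lower towards about 92.6.

>>> servo_tool([
  [[0, 0, -0.002], [0, 0, 0], -1],
  [[0, 0, -0.002], [0, 0, 0], -1],
  [[0, 0, -0.001], [0, 0, 0], -1],
  [[0, 0, 0], [0, 0, 0], -1],
  [[0, 0, 0], [0, 0, 0], -1],
  [[0, 0, 0], [0, 0, 0], -1],
  [[0, 0, 0], [0, 0, 0], -1],
  [[0, 0, 0], [0, 0, 0], -1],
])

```text
t: 49.4
ee_pos: [477.9, 336.1, 94.1]
orientation: [-2.641, -1.702, -0.001]
ft_force: [-1.5, 1.5, 2.6]
width: 25.5
grasp_force: 30.0
```

>>> servo_tool([
  [[0, 0, -0.0005], [0, 0, 0], -1],
  [[0, 0, -0.0005], [0, 0, 0], -1],
  [[0, 0, 0], [0, 0, 0], -1],
  [[0, 0, 0], [0, 0, 0], -1],
  [[0, 0, 0], [0, 0, 0], -1],
  [[0, 0, 0], [0, 0, 0], -1],
  [[0, 0, 0], [0, 0, 0], -1],
  [[0, 0, 0], [0, 0, 0], -1],
])

```text
t: 50.07
ee_pos: [478.0, 336.2, 93.8]
orientation: [-2.641, -1.701, -0.001]
ft_force: [-3.1, 2.0, 9.6]
width: 26.0
grasp_force: 30.0
```

>>> servo_tool([
  [[-0.0006, 0.0004, 0], [0, 0, 0], -1],
  [[0, 0, 0], [0, 0, 0], -1],
  [[0, 0, 0], [0, 0, 0], -1],
  [[0, 0, 0], [0, 0, 0], -1],
  [[0, 0, 0], [0, 0, 0], -1],
  [[0, 0, 0], [0, 0, 0], -1],
  [[0, 0, 0], [0, 0, 0], -1],
  [[0, 0, 0], [0, 0, 0], -1],
])

```text
t: 50.73
ee_pos: [477.6, 336.7, 93.3]
orientation: [-2.641, -1.702, -0.002]
ft_force: [-2.3, 1.4, 7.0]
width: 25.7
grasp_force: 30.0
```

>>> servo_tool([
  [[-0.0003, 0, 0], [0, 0, 0], -0.3],
  [[0, 0, 0], [0, 0, 0], -0.2],
  [[0, 0, 0], [0, 0, 0], 0],
  [[0, 0, 0], [0, 0, 0], 0.2],
  [[0, 0, 0], [0, 0, 0], 0.5],
  [[0, 0, 0], [0, 0, 0], 0.7],
  [[0, 0, 0], [0, 0, 0], 0.8],
  [[0, 0, 0], [0, 0, 0], 0.8],
])

```text
t: 51.4
ee_pos: [476.9, 336.2, 92.8]
orientation: [-2.641, -1.702, 0.0]
ft_force: [0.9, 0.1, -0.1]
width: 71.5
grasp_force: 0.0
```

>>> servo_tool([
  [[0, 0, 0], [0, 0, 0], 0.8],
  [[0, 0, 0], [0, 0, 0], 0.8],
  [[0, 0, 0.01], [0, 0, 0], 0.8],
  [[0, 0, 0.015], [0, 0, 0], 0.8],
  [[0, 0, 0.02], [0, 0, 0], 0.8],
  [[0, 0, 0.025], [0, 0, 0], 0.8],
  [[0, 0, 0.015], [0, 0, 0], 0.8],
  [[0, 0, 0], [0, 0, 0], 0.8],
])

```text
t: 52.07
ee_pos: [478.9, 337.6, 182.1]
orientation: [-2.641, -1.702, -0.011]
ft_force: [0.2, 0.2, 0.4]
width: 79.0
grasp_force: 0.0
```

```bash
python3 wr.py w10 478.5 336 88 46; python3 lvl.py 478.5 336 88 46
python3 - <<'E'
from workcell import imaging
from m import *
for n in("top","scene"):
    d=imaging.get_image(n); cv2.imwrite(f"pics/{n}2.png",d["color"]); P=cloud(d); np.savez(n+"2.npz",**d)
    for nm,c,r,z in(("S",(616,-353.),40,85),("M",(478.3,337.),46,88)):
        rr=np.hypot(P[...,0]-c[0],P[...,1]-c[1]); b=(abs(P[...,2]-z)<5)&(rr<r+6)&(d["color"].min(2)>90)
        if b.sum()<50: continue
        q=P[b]; k=cv2.convexHull(q[:,:2].astype(np.float32))[:,0]; A=np.c_[q[:,:2]-c,np.ones(len(q))]
        l=np.linalg.lstsq(A,q[:,2],rcond=None)[0]; print(n,nm,np.round(circ(k[:,0],k[:,1]),1),"tilt",np.round(np.degrees(l[:2]),2),"z",round(np.median(q[:,2]),1))
E
```

```text
ee [478.9 337.6 182.1] toolx 65.6 tooly -24.4 w 79.0 ft [0.2 0.2 0.4]
face [477.2 335.9  45.8] z 88.1 9768
conn [476.9 337.1] [25.9 25.7] 66.0 1553
plane tilt deg x,y [ 0.63 -1.31] z0 88.1 8402
top S [ 616.5 -353.9   39.7] tilt [-0.23 -0.67] z 85.4
top M [477.7 338.   45.5] tilt [ 0.46 -1.19] z 89.1
scene S [ 615.5 -354.5   40.2] tilt [-0.58 -1.09] z 84.1
scene M [476.5 336.8  46.1] tilt [ 0.27 -1.18] z 87.9
```

>>> servo_tool([
  [[-0.0147, -0.0054, 0], [0, 0, 0], -1],
  [[-0.0147, -0.0054, 0], [0, 0, 0], -1],
  [[-0.0147, -0.0054, 0], [0, 0, 0], -1],
  [[-0.0147, -0.0054, 0], [0, 0, 0], -1],
  [[-0.0147, -0.0054, 0], [0, 0, 0], -1],
  [[-0.0147, -0.0054, -0.01], [0, 0, 0], -1],
  [[-0.0147, -0.0054, -0.02], [0, 0, 0], -1],
  [[-0.0147, -0.0054, -0.02], [0, 0, 0], -1],
])

```text
t: 52.88
ee_pos: [358.4, 292.5, 126.9]
orientation: [-2.641, -1.702, 0.0]
ft_force: [0.5, 0.1, -0.7]
width: 29.2
grasp_force: 0.0
```

>>> servo_tool([
  [[0, 0, 0], [0, 0, 0], -1],
  [[0, 0, 0], [0, 0, 0], -1],
  [[0, 0, 0], [0, 0, 0], -1],
  [[0, 0, 0], [0, 0, 0], -1],
  [[0, 0, 0], [0, 0, 0], -1],
  [[0, 0, 0], [0, 0, 0], -1],
  [[0, 0, 0], [0, 0, 0], -1],
  [[0, 0, 0], [0, 0, 0], -1],
])

```text
t: 53.55
ee_pos: [359.7, 293.2, 128.2]
orientation: [-2.641, -1.701, -0.001]
ft_force: [-0.0, -0.4, 0.4]
width: 0.5
grasp_force: 0.0
```

```bash
python3 wr.py w11 361 294 68 20
python3 - <<'E'
from h import *
P=np.load("w.npz")["P"]; Z=P[...,2]; rr=np.hypot(P[...,0]-361,P[...,1]-294.5)
print(np.histogram(Z[rr<40],[45,48,50,52,54,58,62,64,66,68,70,72,74,76,78,80]))
b=(Z>71)&(Z<79)&(rr<30); q=P[b]; print(len(q),np.round(np.median(q,0),1)); k=cv2.convexHull(q[:,:2].astype(np.float32))[:,0]; print(np.round(circ(k[:,0],k[:,1]),1))
E
```

```text
ee [359.7 293.2 128.2] toolx 65.6 tooly -24.4 w 0.5 ft [-0.  -0.4  0.4]
(array([  14,  417, 4568,  455,   63,  222, 1440,  120,   31,   39,  221,
       1441,  102,    0,    0]), array([45, 48, 50, 52, 54, 58, 62, 64, 66, 68, 70, 72, 74, 76, 78, 80]))
1707 [361.9 295.9  73. ]
[361.4 294.9  15.3]
```

View pics/w11.png

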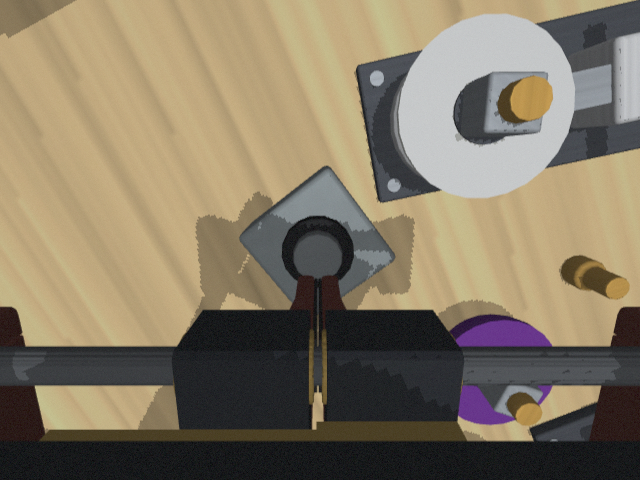

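The key cap is at (318,258), its top at about 72 mm, right under the fingertips. I'll press by feel.

>>> servo_tool([
  [[0.0016, 0.0016, -0.01], [0, 0, 0], -1],
  [[0, 0, -0.015], [0, 0, 0], -1],
  [[0, 0, -0.015], [0, 0, 0], -1],
  [[0, 0, -0.01], [0, 0, 0], -1],
  [[0, 0, -0.003], [0, 0, 0], -1],
  [[0, 0, 0], [0, 0, 0], -1],
  [[0, 0, 0], [0, 0, 0], -1],
  [[0, 0, 0], [0, 0, 0], -1],
])

```text
t: 54.27
ee_pos: [361.3, 294.9, 75.3]
orientation: [-2.641, -1.702, -0.001]
ft_force: [-0.0, -0.2, 0.2]
width: 0.6
grasp_force: 0.0
```

>>> servo_tool([
  [[0, 0, -0.002], [0, 0, 0], -1],
  [[0, 0, -0.002], [0, 0, 0], -1],
  [[0, 0, -0.002], [0, 0, 0], -1],
  [[0, 0, 0], [0, 0, 0], -1],
  [[0, 0, 0], [0, 0, 0], -1],
  [[0, 0, 0], [0, 0, 0], -1],
  [[0, 0, 0], [0, 0, 0], -1],
  [[0, 0, 0], [0, 0, 0], -1],
])

```text
t: 54.93
ee_pos: [361.4, 295.0, 69.1]
orientation: [-2.641, -1.702, -0.002]
ft_force: [2.5, 0.8, 3.0]
width: 0.3
grasp_force: 1.6
```

>>> servo_tool([
  [[0, 0, -0.001], [0, 0, 0], -1],
  [[0, 0, -0.001], [0, 0, 0], -1],
  [[0, 0, -0.001], [0, 0, 0], -1],
  [[0, 0, -0.001], [0, 0, 0], -1],
  [[0, 0, 0], [0, 0, 0], -1],
  [[0, 0, 0], [0, 0, 0], -1],
  [[0, 0, 0], [0, 0, 0], -1],
  [[0, 0, 0], [0, 0, 0], -1],
])

```text
t: 55.6
ee_pos: [361.4, 295.0, 66.0]
orientation: [-2.641, -1.702, -0.002]
ft_force: [-0.6, -1.0, 20.5]
width: 0.3
grasp_force: 10.3
```

>>> servo_tool([
  [[0, 0, -0.001], [0, 0, 0], -1],
  [[0, 0, -0.001], [0, 0, 0], -1],
  [[0, 0, 0], [0, 0, 0], -1],
  [[0, 0, 0], [0, 0, 0], -1],
  [[0, 0, 0], [0, 0, 0], -1],
  [[0, 0, 0], [0, 0, 0], -1],
  [[0, 0, 0], [0, 0, 0], -1],
  [[0, 0, 0], [0, 0, 0], -1],
])

```text
t: 56.27
ee_pos: [361.6, 295.1, 65.6]
orientation: [-2.641, -1.702, -0.003]
ft_force: [-5.9, -5.1, 44.2]
width: 0.4
grasp_force: 22.1
```

>>> servo_tool([
  [[0, 0, 0.004], [0, 0, 0], -1],
  [[0, 0, 0.004], [0, 0, 0], -1],
  [[0, 0, 0.006], [0, 0, 0], -1],
  [[0, 0, 0.01], [0, 0, 0], -1],
  [[0, 0, 0.03], [0, 0, 0], -1],
  [[0, 0, 0.04], [0, 0, 0], -1],
  [[0, 0, 0.04], [0, 0, 0], -1],
  [[0, 0, 0], [0, 0, 0], -1],
])

```text
t: 56.93
ee_pos: [363.5, 296.6, 203.2]
orientation: [-2.64, -1.701, -0.015]
ft_force: [1.3, 0.8, -0.2]
width: 0.1
grasp_force: 0.0
```

Run:
```python
from workcell import imaging
from h import *
d=imaging.get_image("top"); cv2.imwrite("pics/top3.png",d["color"]); P=cloud(d); c=d["color"]
for nm,cc,r,z in(("S",(616,-353.),40,85),("M",(478.3,337.),46,88)):
    rr=np.hypot(P[...,0]-cc[0],P[...,1]-cc[1]); b=(abs(P[...,2]-z)<5)&(rr<r+6)&(c.min(2)>90); q=P[b]
    k=cv2.convexHull(q[:,:2].astype(np.float32))[:,0]; print(nm,np.round(circ(k[:,0],k[:,1]),1),round(np.median(q[:,2]),1))
rr=np.hypot(P[...,0]-545.5,P[...,1]-178); q=P[(rr<30)&(P[...,2]>35)&(P[...,2]<52)]; print("adapter",np.round(np.median(q,0),1))
rr=np.hypot(P[...,0]-684,P[...,1]+178); q=P[(rr<45)&(P[...,2]>22)&(P[...,2]<40)]; print("block",np.round(np.median(q,0),1))
```

```text
S [ 616.4 -353.7   39.9] 85.3
M [478.  338.3  45.7] 89.3
adapter [544.7 178.6  46.4]
block [ 683.  -177.1   31.6]
```

View pics/top3.png

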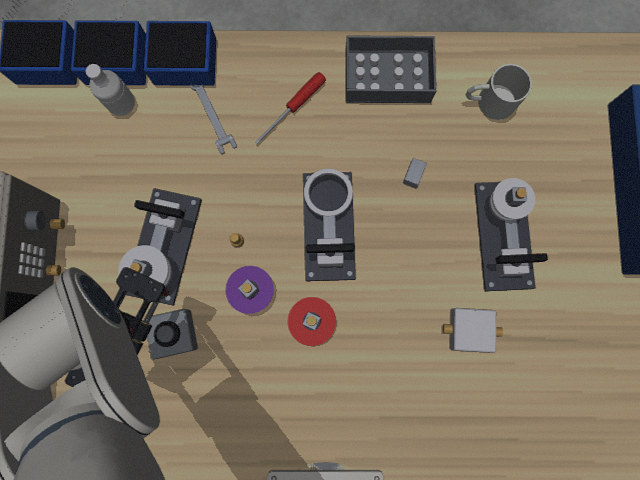

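The top view shows both domes seated, at (145,268) and (513,200). The adapter at (236,240) and the block at (415,172) haven't moved. The arm touches nothing, so I'll hand in.

```bash
python3 -c "
from workcell import close_job
print(close_job())"
```

```text
the job is handed in; nothing more can be done
None
```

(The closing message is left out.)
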